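# Nest the pouring trays and push the stack through the hatch flap

## Robot

A 6-joint arm with a two-finger parallel gripper is mounted at the origin on a cart in front of the work surface, level with it; the furniture and walls round the work are solid. World frame = base frame: x ahead of the robot, y to its left, z up, the work surface at z = 0. Lengths are in m, angles in rad, forces in N, time in s.
With the tool pointing down it reaches from about 0.3 to 0.775 m from the base axis. Payload 14.6 kg.
Tool frame: the origin (TCP) lies at the very end of the fingers, on their centre line; the grasp point (between the pads) lies 19 mm behind it; y points along the fingers, x is the direction in which the jaws open and shut, and the axes are right-handed (so a half turn about y gives the same grasp; the last joint's range is limited). The gripper opens to 94 mm and grips with 3 to 60 N. Pads are 16 mm wide; open, the fingers measure 119 mm over their backs; the gripper's body (75 mm by 177 mm) begins 78 mm behind the grasp point.
Start: joints at [-0.067, 0.3, 1.521, -0, 1.321, -0.067], TCP at [0.55, -0, 0.205] pointing down, gripper open.
Joint ranges: [-3.03, 3.03], [-0.79, 2.21], [0.23, 2.52], [-1.04, 4.18], [0, 3.07], [-2.55, 2.55]. Speed limits (rad/s): [2.22, 2.22, 2.57, 3.14, 3.14, 3.14].

## Interface

Orientations are given as [roll, pitch, yaw] about the fixed x, y, z axes, in that order (R = Rz(yaw) Ry(pitch) Rx(roll)).
In Python, from station import get_obs, cams, hand_in gives the robot as it stands. The module is installed in compiled form; this text tells all that it offers.
- The arm moves only by the tool step_arm, never from a script. Its argument "plan" is a list of rows, each an object with "grip": the closure, from -1 (fully open) to 1 (shut), so that 0 is half open; "slide": the shift along the tool's x, y, z in m, a list of three; "spin": the turn about the tool's y in degrees. A call has 1 to 20 rows; each row shifts and turns the commanded pose from where the row before left it, along the tool's axes as they then stand; what a row does not reach is not made up. A row lasts 1/12 s, in which the tool goes at most 41.7 mm and 7.16 degrees, less where a joint would pass 70% of its speed; a pose out of reach is approached as far as the arm can. A call is refused whole if a number of a shift passes 0.0417 or a number of a turn 7.16, either way. A call with a gripper value outside its range is refused whole. The fingers move at their own pace and stop on an object; "force" is the grip in N (left out, the last holds). Time passes only in rows, so rows that do not move let the fingers close. It gives the time, the measured TCP pose, the force and the opening at its end, in the units of the state.
- get_obs(): the state, without advancing time (a new reading comes with each control period).
- cams.camera(name): name is "scene" or "side" or "wrist"; returns the picture (420x560x3 uint8, blue, green, red); there is no depth.
- cams.calibration(name): a dict with "K" (3x3 intrinsics, pixels), "T" (4x4, takes a point from camera to world coordinates). Camera axes: x right, y up, looking along -z (the intrinsics and any distortion apply to the point x, -y, -z); pixel columns grow to the right and rows downward; lengths in m; the calibration is good to about 2 mm. A picture is of the moment at which its call begins: read the wrist's pose just before it. calibration takes no time and is no camera call; for the wrist camera it gives the pose at the moment of the call.
- hand_in(): hands the job in, once; it reports no verdict.
The state is a dict: "time_s": time; "qpos": joint angles; "joint_vel": joint speeds; "tau": joint torques, N m; "ee_pos": TCP position; "eef_rot": TCP orientation; "force": force on the tool from outside, world axes, zero at the start; "moment": the same for the moment, N m; "grip_width": finger opening in m.
Only numpy, scipy, OpenCV 4.12 (cv2) and the standard library are available. Lean on these libraries where they do the work, as an engineer would, in place of code of your own. Each camera call takes 0.05 s, during which the arm holds its last target.

## Task

Stack every loose aluminium pouring tray that lies on the worktop into the tray standing on the infeed of the small pass-through hatch, each turned so that its pointed nose matches the one below and it sits fully down in it. Then take the white push paddle by its post and push the whole stack through the spring flap, far enough that the flap falls completely shut behind it once the paddle is drawn out again, with the trays still nested. With the flap shut press the call button on the hatch roof right down, lay the paddle back flat on its grey mat, lined up with it (before or after the button), and leave the timer, the tape roll and the microtube rack where they are.

Things in the scene. Friction and masses are not known exactly. Their poses are not given: they have to be found in the camera images.
- base_tray: open aluminium tray 105 x 60 x 24 mm on the hatch's infeed deck, nose across the push direction. Origin: mid underside; x to the nose, z up. Rim: square end at x=-52.5 mm, straight sides y=+-30 from there to x=17.5, tapering to a blunt nose 24 wide at x=52.5. Rim band upright, 10 high (z 14 to 24), 3.5 thick; walls below lean in 10 mm. Two ribs inside carry the next tray 12 mm higher
- tray_a: loose aluminium pouring tray, 0.12 kg, same shape and axes as base_tray (105 x 60 x 24 mm, own x to the nose, origin mid underside); lies upright on the worktop at any yaw, or is absent (None). Grasp it by the rim across its straight long sides, 60 mm apart, at the origin. Fully nested it sits 12 mm above the tray below, same x direction, about 2 mm play; end for end it does not go in
- tray_b: loose aluminium pouring tray, 0.12 kg, same shape and axes as base_tray (105 x 60 x 24 mm, own x to the nose, origin mid underside); lies upright on the worktop at any yaw, or is absent (None). Grasp it by the rim across its straight long sides, 60 mm apart, at the origin. Fully nested it sits 12 mm above the tray below, same x direction, about 2 mm play; end for end it does not go in
- tray_c: loose aluminium pouring tray, 0.12 kg, same shape and axes as base_tray (105 x 60 x 24 mm, own x to the nose, origin mid underside); lies upright on the worktop at any yaw, or is absent (None). Grasp it by the rim across its straight long sides, 60 mm apart, at the origin. Fully nested it sits 12 mm above the tray below, same x direction, about 2 mm play; end for end it does not go in
- tray_d: loose aluminium pouring tray, 0.12 kg, same shape and axes as base_tray (105 x 60 x 24 mm, own x to the nose, origin mid underside); lies upright on the worktop at any yaw, or is absent (None). Grasp it by the rim across its straight long sides, 60 mm apart, at the origin. Fully nested it sits 12 mm above the tray below, same x direction, about 2 mm play; end for end it does not go in
- hatch: fixed hatch. Origin on the worktop under the shut flap, mid passage; x = push direction, into the chamber. Deck top z = 4 mm. Passage y = -62 to 62 mm. Infeed x = -190 to 0, open above, side guides 30 mm high. Chamber x = 0 to 200 mm (back wall), clear walls and roof, outside height 128; opening 108 high under the flap's hinge: only the stack and the paddle's blade go in, not the gripper
- flap (a joint): flap hung from a hinge across the passage 112 mm above the worktop at hatch x = 0, 104 mm long. 0 = shut (upright), to 1.5 rad as its edge swings into the chamber, only that way; weak spring, under 1 N at the edge. It rides over what passes and drops behind a stack of five only when the stack's rear is 98 mm past the hinge; push it to 105-115 mm. Slippery, it slides on the paddle's top as that is drawn back
- paddle: loose white push paddle, about 0.36 kg: flat blade 232 x 70 x 20 mm with an upright steel grip post near its rear. Origin: underside of the blade right under the post; x to the front edge (at x = 210 mm; rear edge x = -22 mm), z up. Post 40 mm long (x), 20 wide (y), from z = 20 to 65 mm: grasp it across its 20 mm. Centre of mass about 35 mm in front of the post
- call_button (a joint): spring call button on the hatch's roof: 0 = up, 0.006 m = fully down, which takes about 5 N; springs back
- call_button_top (a point): middle of the button's top face, about 150 mm above the worktop; the button is 32 mm across and is pressed straight down
- paddle_mid (a point): point on the paddle's underside, middle of its length (94 mm in front of the post)
- mat: fixed grey mat on the worktop, 270 mm long (own x) by 120 mm wide, 3 mm thick, where the paddle lies at the start with its x along the mat's x. Origin: middle of its underside
- timer: small bench timer, 68 x 62 x 18 mm, a bystander, origin under its middle
- tape_roll: roll of tape, 89 mm across, 19 mm high, a bystander, origin under its middle
- microtube_rack: microtube rack, 69 x 127 x 48 mm, a bystander, origin under its middle
- base_tray_nose (a point): middle of the nose end of base_tray, at rim height (x = +52.5 mm, z = 24 mm in its frame)
- tray_a_nose (a point): middle of the nose end of tray_a, at rim height (x = +52.5 mm, z = 24 mm in its frame)
- tray_b_nose (a point): middle of the nose end of tray_b, at rim height (x = +52.5 mm, z = 24 mm in its frame)
- tray_c_nose (a point): middle of the nose end of tray_c, at rim height (x = +52.5 mm, z = 24 mm in its frame)
- tray_d_nose (a point): middle of the nose end of tray_d, at rim height (x = +52.5 mm, z = 24 mm in its frame)
There are look-alikes about, which are no part of the job. Leave any red look-alike of the tray_c alone.

How it is judged:
On the way, in this order (a step that is already met when the one before it is completed fails the run):
1. every loose tray is nested in the base tray, still on the infeed in front of the shut flap (horizontal distance between each of tray_a, tray_b, tray_c, tray_d and base_tray below 0.006 m and horizontal distance between each of tray_a_nose, tray_b_nose, tray_c_nose, tray_d_nose and base_tray_nose below 0.009 m and angle between each of tray_a, tray_b, tray_c, tray_d's own z axis and vertical below 0.08 rad and (z of tray_a in the frame of base_tray between 0.008 and 0.016 m or z of tray_a in the frame of base_tray between 0.02 and 0.028 m or z of tray_a in the frame of base_tray between 0.032 and 0.04 m or z of tray_a in the frame of base_tray between 0.044 and 0.052 m) and (z of tray_b in the frame of base_tray between 0.008 and 0.016 m or z of tray_b in the frame of base_tray between 0.02 and 0.028 m or z of tray_b in the frame of base_tray between 0.032 and 0.04 m or z of tray_b in the frame of base_tray between 0.044 and 0.052 m) and (z of tray_c in the frame of base_tray between 0.008 and 0.016 m or z of tray_c in the frame of base_tray between 0.02 and 0.028 m or z of tray_c in the frame of base_tray between 0.032 and 0.04 m or z of tray_c in the frame of base_tray between 0.044 and 0.052 m) and (z of tray_d in the frame of base_tray between 0.008 and 0.016 m or z of tray_d in the frame of base_tray between 0.02 and 0.028 m or z of tray_d in the frame of base_tray between 0.032 and 0.04 m or z of tray_d in the frame of base_tray between 0.044 and 0.052 m) and x of base_tray in the frame of hatch below -0.03 m and value of joint flap below 0.1 rad), for 0.2 s.
2. the stack is pushed under the flap by the paddle (x of base_tray in the frame of hatch above 0.05 m and value of joint flap above 0.2 rad and contact force between paddle and base_tray above 0.1 N).
3. with the stack inside and the flap shut, the call button is pressed down (x of base_tray in the frame of hatch between 0.04 and 0.18 m and y of base_tray in the frame of hatch between -0.04 and 0.04 m and height (world z) of base_tray below 0.012 m and value of joint flap below 0.06 rad and value of joint call_button above 0.0045 m).
At the end, for the whole second after the job is handed in: Present trays nested in the base tray (6 mm; nose 9 mm; 12, 24, 36 or 48 mm +-4 above it; upright), stack wholly in the chamber, flap shut (< 0.06 rad), paddle flat and still on its mat (middle within 40 mm, lined up within 15 degrees) (horizontal distance between each of tray_a, tray_b, tray_c, tray_d and base_tray below 0.006 m and horizontal distance between each of tray_a_nose, tray_b_nose, tray_c_nose, tray_d_nose and base_tray_nose below 0.009 m and angle between each of tray_a, tray_b, tray_c, tray_d's own z axis and vertical below 0.08 rad and (z of tray_a in the frame of base_tray between 0.008 and 0.016 m or z of tray_a in the frame of base_tray between 0.02 and 0.028 m or z of tray_a in the frame of base_tray between 0.032 and 0.04 m or z of tray_a in the frame of base_tray between 0.044 and 0.052 m) and (z of tray_b in the frame of base_tray between 0.008 and 0.016 m or z of tray_b in the frame of base_tray between 0.02 and 0.028 m or z of tray_b in the frame of base_tray between 0.032 and 0.04 m or z of tray_b in the frame of base_tray between 0.044 and 0.052 m) and (z of tray_c in the frame of base_tray between 0.008 and 0.016 m or z of tray_c in the frame of base_tray between 0.02 and 0.028 m or z of tray_c in the frame of base_tray between 0.032 and 0.04 m or z of tray_c in the frame of base_tray between 0.044 and 0.052 m) and (z of tray_d in the frame of base_tray between 0.008 and 0.016 m or z of tray_d in the frame of base_tray between 0.02 and 0.028 m or z of tray_d in the frame of base_tray between 0.032 and 0.04 m or z of tray_d in the frame of base_tray between 0.044 and 0.052 m) and x of base_tray in the frame of hatch between 0.04 and 0.18 m and y of base_tray in the frame of hatch between -0.04 and 0.04 m and height (world z) of each of base_tray, paddle below 0.012 m and value of joint flap below 0.06 rad and horizontal distance between paddle_mid and mat below 0.04 m and angle between the x axis of paddle and the x axis of mat, either way round below 0.26 rad and angle between paddle's own z axis and vertical below 0.05 rad and linear speed of each of paddle, base_tray below 0.02 m/s); the robot touches nothing.
It fails at once if the timer is pushed away by more than 30 mm (distance of timer from where it was at the start of the episode above 0.03 m).
It fails at once if the tape roll is pushed away by more than 30 mm (distance of tape_roll from where it was at the start of the episode above 0.03 m).
It fails at once if the microtube rack is pushed away by more than 30 mm (distance of microtube_rack from where it was at the start of the episode above 0.03 m).
Of tray_a, tray_b, tray_c, tray_d only 3 to 4 are there at a start; the rules pass over those that are not, and their reading is None.
At some moment in a run one of paddle may be knocked a few centimetres aside while the robot is not near it.
Once in a run the grip may slacken for a moment while it holds something.
It also fails if it takes over 210 s, if anything falls off the work surface, if the arm or the gripper's body presses on something with over 40 N, if the wrist force passes 120 N, or if a joint passes its speed limit or range.

## Working session

There is one attempt and no reset: what is moved stays moved. The work goes in short steps, Python scripts to look and compute and a tool call to move; the robot and the scene stay as the last step left them, time stands still between calls to the robot, and variables do not carry over. Pictures are saved under pics/ and viewed, and the job is handed in when it is done.

Besides the shell and the picture viewer there is one more tool, called after "Request:" as name(argument=value, ...) on one line, values as JSON. step_arm: Moves the arm, as the interface text tells. Its arguments: {"type":"object","properties":{"plan":{"type":"array","items":{"type":"object","properties":{"grip":{"type":"number"},"slide":{"type":"array","items":{"type":"number"}},"spin":{"type":"number"}}}},"force":{"type":"number"}},"required":["plan"]}

```bash
ls; mkdir -p pics; cat > h.py <<'E'
import numpy as np,cv2
from station import get_obs,cams,hand_in
def cal(n):
    c=cams.calibration(n);return np.array(c["K"]),np.array(c["T"]),c
def ray(n,u,v,z,c=None):
    K,T,_=c or cal(n)
    d=np.linalg.inv(K)@[u,v,1.];d=T[:3,:3]@[d[0],-d[1],-d[2]]
    o=T[:3,3];return o+d*(z-o[2])/d[2]
def proj(n,p,c=None):
    K,T,_=c or cal(n)
    q=np.linalg.inv(T)@np.append(p,1.);q=K@[q[0],-q[1],-q[2]];return q[:2]/q[2]
def snap(n,f):
    im=cams.camera(n);cv2.imwrite('pics/'+f,im);return im
E
python3 - <<'E'
from h import *
print(get_obs())
for n in ["scene","side","wrist"]:
    print(n,cal(n)); snap(n,n+'0.png')
E
```

```text
pics
{'time_s': 0.0, 'qpos': array([-6.65824574e-02,  3.00458513e-01,  1.52156221e+00,  2.94806525e-06,
        1.32070766e+00, -6.66259132e-02]), 'joint_vel': array([ 0.00029145, -0.00099894, -0.00067859, -0.0009511 , -0.00043391,
        0.00098108]), 'tau': array([-1.53750298e-03, -5.31805658e+01, -3.52735734e+01,  7.07558286e-02,
        2.43994006e-02, -4.79655944e-05]), 'ee_pos': array([5.49742953e-01, 2.46299263e-05, 2.04901220e-01]), 'eef_rot': array([-1.57071786e+00,  1.13301535e-03,  4.27689416e-05]), 'force': array([-0.33950294, -0.28366704,  0.61244721]), 'moment': array([-0.02938069,  0.00074891,  0.03239403]), 'grip_width': 0.09424215798460774}
scene (array([[400.75743505,   0.        , 281.74547778],
       [  0.        , 400.75743505, 208.60495352],
       [  0.        ,   0.        ,   1.        ]]), array([[ 0.8894411 ,  0.33460408, -0.31134328,  0.17133926],
       [-0.45674385,  0.62579857, -0.63226672, -0.78093796],
       [-0.01672084,  0.70456814,  0.70943932,  0.88171063],
       [ 0.        ,  0.        ,  0.        ,  1.        ]]), {'K': array([[400.7574350
[... 1520 characters left out ...]
   6.68008563e-02],
       [-4.92502787e-04, -2.28300312e-01,  9.73590635e-01,
         3.85839599e-01],
       [ 0.00000000e+00,  0.00000000e+00,  0.00000000e+00,
         1.00000000e+00]]), {'K': array([[310.82892669,   0.        , 279.59100999],
       [  0.        , 310.82892669, 211.62246821],
       [  0.        ,   0.        ,   1.        ]]), 'T': array([[ 9.99999647e-01,  5.50625204e-04,  6.34979936e-04,
         5.49493768e-01],
       [-6.81049660e-04,  9.73590604e-01,  2.28299961e-01,
         6.68008563e-02],
       [-4.92502787e-04, -2.28300312e-01,  9.73590635e-01,
         3.85839599e-01],
       [ 0.00000000e+00,  0.00000000e+00,  0.00000000e+00,
         1.00000000e+00]])})
```

View pics/scene0.png

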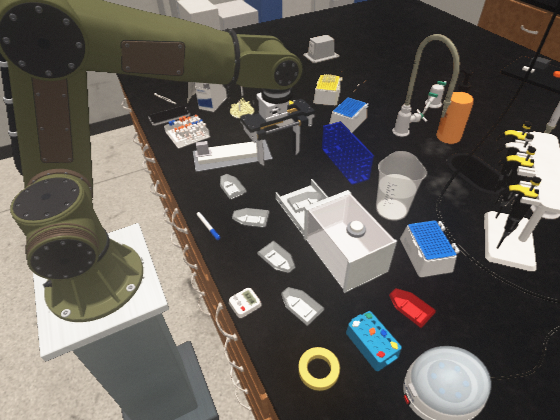

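View pics/side0.png

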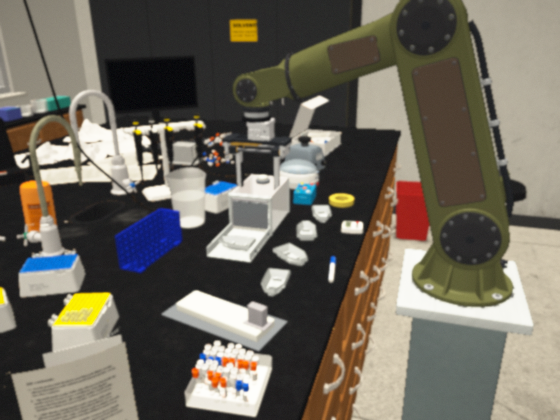

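View pics/wrist0.png

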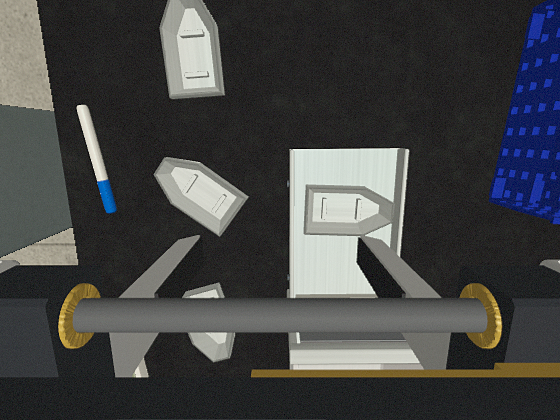

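```bash
python3 - <<'E'
from h import *
c=cal('scene')
P=dict(base=(305,195,.02),t1=(232,186,.015),t2=(250,217,.015),t3=(277,257,.015),t4=(302,305,.015),timer=(244,301,.01),tape=(319,368,.01),rack=(187,130,.03),
 matl=(197,165,.003),post=(203,142,.068),bladefront=(268,155,.02),button=(357,228,.15),hl=(277,195,.03),red=(412,305,.02))
for k,(u,v,z) in P.items(): print(k,ray('scene',u,v,z,c).round(3))
im=cv2.imread('pics/scene0.png');cv2.imwrite('pics/s0c.png',cv2.resize(im[90:350,150:450],None,fx=2.6,fy=2.3,interpolation=2)[:598])
E
```

```text
base [0.641 0.006 0.02 ]
t1 [0.457 0.159 0.015]
t2 [0.452 0.005 0.015]
t3 [ 0.455 -0.168  0.015]
t4 [ 0.443 -0.329  0.015]
timer [ 0.322 -0.249  0.01 ]
tape [ 0.401 -0.481  0.01 ]
rack [0.422 0.515 0.03 ]
matl [0.394 0.332 0.003]
post [0.437 0.36  0.068]
bladefront [0.628 0.245 0.02 ]
button [ 0.624 -0.275  0.15 ]
hl [0.559 0.038 0.03 ]
red [ 0.678 -0.456  0.02 ]
```

View pics/s0c.png

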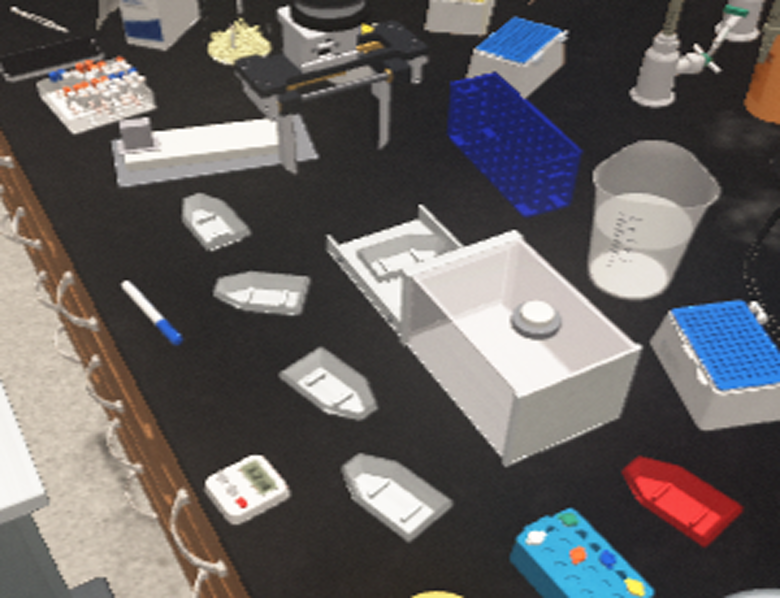

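```bash
python3 - <<'E'
from h import *
im=cv2.imread('pics/wrist0.png')
cv2.imwrite('pics/w0a.png',cv2.resize(im[140:380,270:450],None,fx=2.5,fy=2.5,interpolation=2))
cv2.imwrite('pics/w0b.png',cv2.resize(im[0:370,130:270],None,fx=1.6*2,fy=1.6,interpolation=2)[:590])
E
```

```text
(no output)
```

View pics/w0a.png

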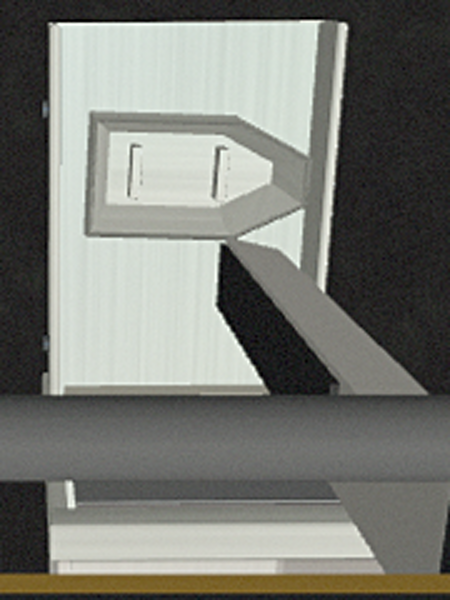

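```bash
cat >> h.py <<'E'
from scipy.optimize import least_squares
RIM=np.array([[-.0525,-.03],[-.0525,.03],[.0175,.03],[.0525,.012],[.0525,-.012],[.0175,-.03]])
def fitrim(pts,idx):
    M=RIM[idx]
    def f(q):
        c,s=np.cos(q[2]),np.sin(q[2]);return (M@np.array([[c,s],[-s,c]])+q[:2]-pts).ravel()
    best=min((least_squares(f,[*pts.mean(0),a]) for a in np.arange(0,6.3,.8)),key=lambda r:r.cost)
    q=best.x;q[2]=(q[2]+np.pi)%(2*np.pi)-np.pi
    return q,np.abs(best.fun).max()
def traymask(n,im,z=.022,c=None,roi=None,amin=800,thr=60):
    """bright blobs on dark top -> convex hull -> rays -> 6-gon pose"""
    c=c or cal(n);g=cv2.cvtColor(im,6);hsv=cv2.cvtColor(im,40)
    m=((g>thr)&(hsv[...,1]<90)).astype(np.uint8)*255
    m=cv2.morphologyEx(m,cv2.MORPH_OPEN,np.ones((3,3)))
    out=[]
    for k in cv2.findContours(m,0,1)[0]:
        a=cv2.contourArea(k)
        if a<amin: continue
        x,y,w,h=cv2.boundingRect(k)
        hull=cv2.convexHull(k)[:,0].astype(float)
        W=np.array([ray(n,u,v,z,c)[:2] for u,v in hull])
        A=cv2.contourArea((W*1e4).astype(np.int32))/1e8
        out.append((a,(x,y,w,h),hull,W,A))
    return out
def polyfit(W):
    """fit RIM outline to world hull: point-to-polygon distance"""
    # densify hull
    P=np.concatenate([W[i]+(W[(i+1)%len(W)]-W[i])*np.linspace(0,1,max(2,int(np.linalg.norm(W[(i+1)%len(W)]-W[i])/.002)),endpoint=False)[:,None] for i in range(len(W))])
    R=(RIM*1e5).astype(np.float32)
    def f(q):
        c,s=np.cos(q[2]),np.sin(q[2]);L=(P-q[:2])@np.array([[c,-s],[s,c]])
        return [cv2.pointPolygonTest(R,(float(x*1e5),float(y*1e5)),True)/1e5 for x,y in L]
    M=cv2.moments((W*1e5).astype(np.int32));g=[M['m10']/M['m00']/1e5,M['m01']/M['m00']/1e5]
    best=min((least_squares(f,[*g,a],loss='soft_l1',f_scale=.002,x_scale=[.01,.01,.1]) for a in np.arange(0,6.28,.524)),key=lambda r:r.cost)
    q=best.x;q[2]=(q[2]+np.pi)%(2*np.pi)-np.pi
    return q,np.sqrt(np.mean(np.array(f(q))**2))
E
python3 - <<'E'
from h import *
im=cv2.imread('pics/wrist0.png');c=cal('wrist')
p=np.array([ray('wrist',270+u/2.5,140+v/2.5,.028,c)[:2] for u,v in [(86,235),(92,112),(238,115),(306,160),(303,207)]])
print(p.round(4)); q,e=fitrim(p,[0,1,2,3,4]);print(q.round(4),e)
for r in traymask('wrist',im,c=c):
    print(r[0],r[1],r[4])
    if .003<r[4]<.008: print(polyfit(r[3]))
# hatch: deck edges
for k,(u,v,z) in dict(deckL_top=(50,23,.004),deckR_top=(318,22,.004),guideRtop=(347,24,.034),guideL=(48,385,.034)).items():
    print(k,ray('wrist',270+u/2.5,140+v/2.5,z,c).round(4))
E
```

```text
[[ 0.5792 -0.0448]
 [ 0.5809  0.0148]
 [ 0.6487  0.0133]
 [ 0.682  -0.008 ]
 [ 0.6824 -0.0309]]
[ 0.6309 -0.017  -0.0368] 0.001834540623079639
21579.5 (73, 299, 414, 79) 0.0572849
1543.5 (120, 235, 80, 63) 0.00287661
4078.0 (154, 157, 94, 79) 0.005932645
(array([0.45122939, 0.00631204, 2.51444929]), np.float64(0.0010578868574243846))
16524.5 (287, 148, 153, 151) 0.031513655
877.0 (77, 104, 31, 77) 0.001200825
5185.0 (159, 0, 66, 99) 0.005575075
(array([0.45376934, 0.16399221, 1.65080061]), np.float64(0.002598275520147376))
15001.5 (0, 0, 78, 273) 0.020291095
deckL_top [0.5619 0.0545 0.004 ]
deckR_top [0.6911 0.0549 0.004 ]
guideRtop [0.6929 0.0549 0.034 ]
guideL [ 0.5612 -0.1206  0.034 ]
```

Request:
step_arm(plan=[{"grip":-1,"slide":[-0.007,-0.007,-0.036],"spin":0},{"grip":-1,"slide":[-0.007,-0.007,-0.036],"spin":0},{"grip":-1,"slide":[-0.007,-0.007,-0.036],"spin":0},{"grip":-1,"slide":[-0.007,-0.007,-0.036],"spin":0},{"grip":-1,"slide":[-0.007,-0.007,-0.036],"spin":0},{"grip":-1,"slide":[-0.007,-0.007,-0.036],"spin":0},{"grip":-1,"slide":[-0.007,-0.007,-0.036],"spin":0},{"grip":-1,"slide":[0,0,0],"spin":0},{"grip":-1,"slide":[0,0,0],"spin":0}])

```text
time_s: 0.9
ee_pos: [0.5005, -0.2534, 0.2543]
eef_rot: [-1.571, 0.0, -0.003]
force: [0.0, 0.4, -0.4]
grip_width: 0.0943
```

```bash
python3 - <<'E'
from h import *
c=cal('wrist');im=snap('wrist','w1.png')
for r in traymask('wrist',im,c=c):
    if .003<r[4]<.008: print(r[1],polyfit(r[3]))
E
```

```text
(212, 201, 57, 78) (array([ 0.44023319, -0.32208371,  1.87368243]), np.float64(0.000970030170082938))
(211, 79, 61, 90) (array([ 0.45660146, -0.17189525, -1.28475949]), np.float64(0.00032996164967892457))
(510, 71, 50, 83) (array([ 0.8303258 , -0.16591049, -1.27313375]), np.float64(0.004931871904367229))
```

View pics/w1.png

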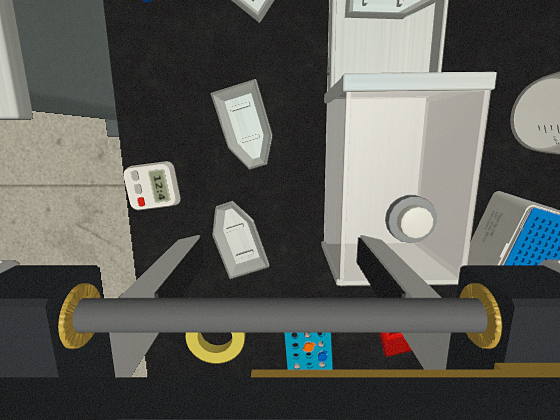

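```bash
cat > mv.py <<'E'
import sys;from h import *
from scipy.spatial.transform import Rotation as R
x,y,z,yaw=map(float,sys.argv[1:5]);o=get_obs()
r=o['eef_rot'];p=o['ee_pos']
dy=(yaw-np.degrees(r[2])+180)%360-180
a=np.radians(yaw);d=np.array([x,y,z])-p
# after spin: tool x=(ca,sa,0), y=down, z=(-sa,ca,0)
s=np.array([d[0]*np.cos(a)+d[1]*np.sin(a),-d[2],-d[0]*np.sin(a)+d[1]*np.cos(a)])
print('pos',p.round(4),np.degrees(r).round(1),'w',round(o['grip_width'],4),'q6',o['qpos'][5].round(2))
print('spin',round(-dy,1),'rows',int(np.ceil(abs(dy)/7)),'| slide after spin',s.round(4),'rows>=',int(np.ceil(np.linalg.norm(s)/.0415)))
E
python3 mv.py .4512 .0063 .12 54
```

```text
pos [ 0.5008 -0.2522  0.254 ] [-90.    0.   -0.1] w 0.094 q6 -0.53
spin -54.1 rows 8 | slide after spin [0.18  0.134 0.192] rows>= 8
```

Request:
step_arm(plan=[{"grip":-1,"slide":[0,0,0],"spin":-6.76},{"grip":-1,"slide":[0,0,0],"spin":-6.76},{"grip":-1,"slide":[0,0,0],"spin":-6.76},{"grip":-1,"slide":[0,0,0],"spin":-6.76},{"grip":-1,"slide":[0,0,0],"spin":-6.76},{"grip":-1,"slide":[0,0,0],"spin":-6.76},{"grip":-1,"slide":[0,0,0],"spin":-6.76},{"grip":-1,"slide":[0,0,0],"spin":-6.76},{"grip":-1,"slide":[0.018,0.0134,0.0192],"spin":0},{"grip":-1,"slide":[0.018,0.0134,0.0192],"spin":0},{"grip":-1,"slide":[0.018,0.0134,0.0192],"spin":0},{"grip":-1,"slide":[0.018,0.0134,0.0192],"spin":0},{"grip":-1,"slide":[0.018,0.0134,0.0192],"spin":0},{"grip":-1,"slide":[0.018,0.0134,0.0192],"spin":0},{"grip":-1,"slide":[0.018,0.0134,0.0192],"spin":0},{"grip":-1,"slide":[0.018,0.0134,0.0192],"spin":0},{"grip":-1,"slide":[0.018,0.0134,0.0192],"spin":0},{"grip":-1,"slide":[0.018,0.0134,0.0192],"spin":0}])

```text
time_s: 2.45
ee_pos: [0.4502, 0.0088, 0.1197]
eef_rot: [-1.571, -0.0, 0.946]
force: [0.8, 0.7, 0.3]
grip_width: 0.0938
```

Request:
step_arm(plan=[{"grip":-1,"slide":[0,0,0],"spin":0},{"grip":-1,"slide":[0,0,0],"spin":0}])

```text
time_s: 2.62
ee_pos: [0.4504, 0.0082, 0.12]
eef_rot: [-1.57, 0.001, 0.948]
force: [-0.0, -0.3, -0.6]
grip_width: 0.0941
```

```bash
python3 mv.py .4512 .0063 .009 54;python3 - <<'E'
from h import *
c=cal('wrist');im=snap('wrist','w2.png');snap('scene','s2.png')
for n in [im]:
  for r in traymask('wrist',im,c=c):
    if .003<r[4]<.009: print(r[1],polyfit(r[3]))
E
```

```text
pos [0.4504 0.0082 0.12  ] [-89.9   0.   54.3] w 0.0941 q6 -1.01
spin 0.3 rows 1 | slide after spin [-0.0011  0.111  -0.0018] rows>= 3
(245, 158, 66, 112) (array([0.45162683, 0.00549889, 2.50980441]), np.float64(0.0003609102210061994))
(359, 58, 133, 120) (array([0.45394272, 0.16494431, 1.62769665]), np.float64(0.0011399468980862945))
```

View pics/w2.png

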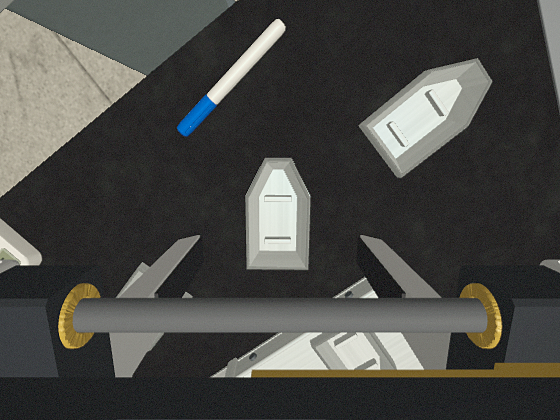

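Request:
step_arm(force=15, plan=[{"grip":-1,"slide":[-0.0015,0.022,-0.0026],"spin":0.5},{"grip":-1,"slide":[0,0.022,0],"spin":0},{"grip":-1,"slide":[0,0.022,0],"spin":0},{"grip":-1,"slide":[0,0.022,0],"spin":0},{"grip":-1,"slide":[0,0.023,0],"spin":0},{"grip":-1,"slide":[0,0,0],"spin":0},{"grip":1,"slide":[0,0,0],"spin":0},{"grip":1,"slide":[0,0,0],"spin":0},{"grip":1,"slide":[0,0,0],"spin":0},{"grip":1,"slide":[0,0,0],"spin":0},{"grip":1,"slide":[0,0,0],"spin":0},{"grip":1,"slide":[0,0,0],"spin":0}])

```text
time_s: 3.72
ee_pos: [0.4527, 0.0036, 0.0101]
eef_rot: [-1.572, -0.001, 0.935]
force: [-1.2, -0.5, 7.7]
grip_width: 0.0593
```

```bash
python3 mv.py .6309 -.017 .1 -92
```

```text
pos [0.4527 0.0036 0.0101] [-90.1  -0.   53.6] w 0.0593 q6 -1.01
spin 145.6 rows 21 | slide after spin [ 0.0144 -0.0899  0.1788] rows>= 5
```

Request:
step_arm(plan=[{"grip":1,"slide":[0,-0.02,0],"spin":0},{"grip":1,"slide":[0,-0.02,0],"spin":0},{"grip":1,"slide":[0,-0.025,0],"spin":0},{"grip":1,"slide":[0,-0.025,0],"spin":0},{"grip":1,"slide":[0,0,0],"spin":6.93},{"grip":1,"slide":[0,0,0],"spin":6.93},{"grip":1,"slide":[0,0,0],"spin":6.93},{"grip":1,"slide":[0,0,0],"spin":6.93},{"grip":1,"slide":[0,0,0],"spin":6.93},{"grip":1,"slide":[0,0,0],"spin":6.93},{"grip":1,"slide":[0,0,0],"spin":6.93},{"grip":1,"slide":[0,0,0],"spin":6.93},{"grip":1,"slide":[0,0,0],"spin":6.93},{"grip":1,"slide":[0,0,0],"spin":6.93},{"grip":1,"slide":[0,0,0],"spin":6.93},{"grip":1,"slide":[0,0,0],"spin":6.93},{"grip":1,"slide":[0,0,0],"spin":6.93},{"grip":1,"slide":[0,0,0],"spin":6.93},{"grip":1,"slide":[0,0,0],"spin":6.93}])

```text
time_s: 5.3
ee_pos: [0.4522, 0.0037, 0.0995]
eef_rot: [-1.571, 0.0, -0.885]
force: [0.6, -0.4, -1.4]
grip_width: 0.0591
```

Request:
step_arm(plan=[{"grip":1,"slide":[0,0,0],"spin":6.93},{"grip":1,"slide":[0,0,0],"spin":6.93},{"grip":1,"slide":[0,0,0],"spin":6.93},{"grip":1,"slide":[0,0,0],"spin":6.93},{"grip":1,"slide":[0,0,0],"spin":6.93},{"grip":1,"slide":[0,0,0],"spin":6.93},{"grip":1,"slide":[0,0,0],"spin":0},{"grip":1,"slide":[0,0,0],"spin":0}])

```text
time_s: 5.97
ee_pos: [0.4522, 0.0037, 0.0995]
eef_rot: [-1.571, -0.0, -1.601]
force: [-0.3, 0.1, -1.2]
grip_width: 0.0595
```

```bash
python3 mv.py .6309 -.017 .1 -92;python3 - <<'E'
from h import *
snap('wrist','w3.png')
E
```

```text
pos [0.4522 0.0037 0.0995] [-90.   -0.  -91.7] w 0.0595 q6 1.53
spin 0.3 rows 1 | slide after spin [ 0.0144 -0.0005  0.1793] rows>= 5
```

View pics/w3.png

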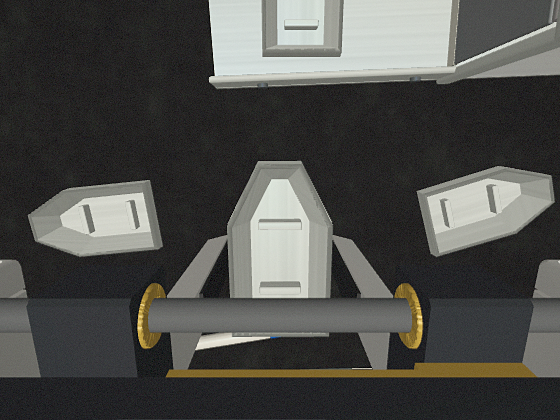

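```bash
cat > held.py <<'E'
import sys;from h import *
# held.py pic u1 v1 u2 v2 tcp_above_tray : nose corners -> tray origin offset in tool frame (x=jaw, z=tool z) 
def held(pts,dz,c=None):
    o=get_obs();p=o['ee_pos'];a=o['eef_rot'][2]
    zr=p[2]-dz+.024
    P=np.array([ray('wrist',u,v,zr,c)[:2]-p[:2] for u,v in pts])
    L=np.stack([P@[np.cos(a),np.sin(a)],P@[-np.sin(a),np.cos(a)]],1)
    return L
E
python3 - <<'E'
from held import *
print(held([(258,161.5),(301.5,161.5),(229,228),(333,228)],.0101))
E
```

```text
[[-0.01239937  0.05369642]
 [ 0.01072988  0.05368078]
 [-0.02921694  0.0169279 ]
 [ 0.02889311  0.01689798]]
```

Request:
step_arm(plan=[{"grip":1,"slide":[0.003,-0.01,0.016],"spin":0.3},{"grip":1,"slide":[0.003,0,0.016],"spin":0},{"grip":1,"slide":[0.003,0,0.016],"spin":0},{"grip":1,"slide":[0.003,0,0.016],"spin":0},{"grip":1,"slide":[0.003,0,0.016],"spin":0},{"grip":1,"slide":[0,0,0],"spin":0},{"grip":1,"slide":[0,0,0],"spin":0}])

```text
time_s: 6.6
ee_pos: [0.5315, -0.0144, 0.109]
eef_rot: [-1.572, 0.0, -1.608]
force: [-0.1, 0.8, -1.8]
grip_width: 0.0596
```

```bash
python3 mv.py .6297 -.017 .07 -92;python3 - <<'E'
from h import *
im=snap('wrist','w4.png');cv2.imwrite('pics/w4a.png',cv2.resize(im[0:220,160:460],None,fx=2.6,fy=2.6,interpolation=2))
E
```

```text
pos [ 0.5315 -0.0144  0.109 ] [-90.1   0.  -92.1] w 0.0596 q6 1.51
spin -0.1 rows 1 | slide after spin [-0.0008  0.039   0.0983] rows>= 3
```

View pics/w4a.png

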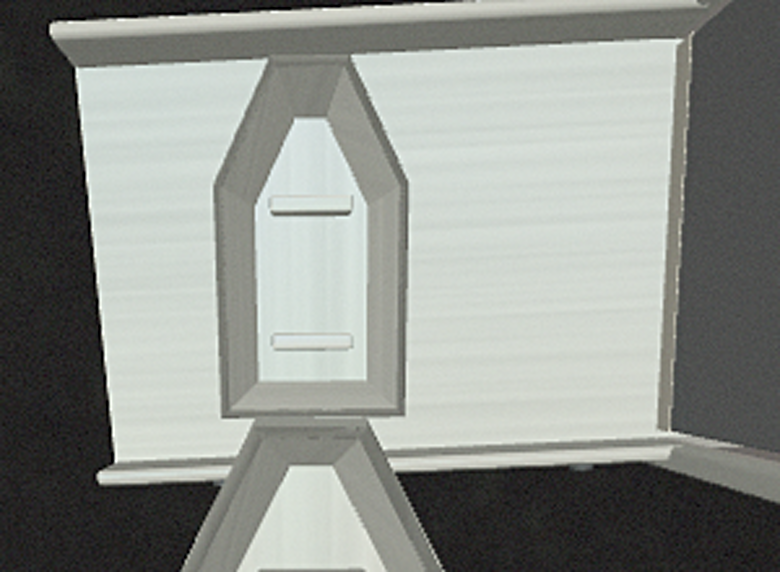

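```bash
python3 - <<'E'
from h import *
c=cal('wrist')
# order RIM: rear -y (right when facing nose), rear +y(left), sh left, nose left, nose right, sh right
pts=[(405,415),(222,417),(214,186),(268,58),(350,57),(408,181)]
p=np.array([ray('wrist',160+u/2.6,v/2.6,.028,c)[:2] for u,v in pts])
print(p.round(4));q,e=fitrim(p,[0,1,2,3,4,5]);print(q.round(4),np.degrees(q[2]),e)
from held import held
pts=[(258,427),(364,427)]
print(held([(160+u/2.6,v/2.6) for u,v in pts],.0101,c))
for k,(u,v,z) in dict(a=(50,22,.034),b=(708,0,.034),fl=(683,32,.004),fr=(660,432,.004)).items(): print(k,ray('wrist',160+u/2.6,v/2.6,z,c).round(4))
E
```

```text
[[ 0.5783 -0.0452]
 [ 0.5799  0.0134]
 [ 0.6487  0.0115]
 [ 0.6826 -0.0065]
 [ 0.682  -0.0303]
 [ 0.6478 -0.0469]]
[ 0.6307 -0.0172 -0.0239] -1.3716298165890637 0.0009643749875730689
[[-0.01176211  0.05225548]
 [ 0.00994997  0.05224213]]
a [0.6921 0.0543 0.034 ]
b [ 0.6905 -0.1306  0.034 ]
fl [ 0.6928 -0.1369  0.004 ]
fr [ 0.5673 -0.1373  0.004 ]
```

Request:
step_arm(plan=[{"grip":1,"slide":[0.001,0,0.0165],"spin":-0.7},{"grip":1,"slide":[0,0,0.0165],"spin":0},{"grip":1,"slide":[0,0,0.0165],"spin":0},{"grip":1,"slide":[0,0,0.0165],"spin":0},{"grip":1,"slide":[0,0,0.0165],"spin":0},{"grip":1,"slide":[0,0,0.0165],"spin":0},{"grip":1,"slide":[0,0.02,0],"spin":0},{"grip":1,"slide":[0,0.02,0],"spin":0},{"grip":1,"slide":[0,0.01,0],"spin":0},{"grip":1,"slide":[0,0.01,0],"spin":0},{"grip":1,"slide":[0,0,0],"spin":0}])

```text
time_s: 7.57
ee_pos: [0.6295, -0.0181, 0.0478]
eef_rot: [-1.574, 0.0, -1.597]
force: [-0.1, 1.0, -1.6]
grip_width: 0.0594
```

```bash
python3 mv.py .6305 -.0178 .027 -91.4
```

```text
pos [ 0.6295 -0.0181  0.0478] [-90.2   0.  -91.5] w 0.0594 q6 1.51
spin -0.1 rows 1 | slide after spin [-0.0003  0.0208  0.001 ] rows>= 1
```

Request:
step_arm(plan=[{"grip":1,"slide":[0,0.007,0.001],"spin":0},{"grip":1,"slide":[0,0.005,0],"spin":0},{"grip":1,"slide":[0,0.004,0],"spin":0},{"grip":1,"slide":[0,0.003,0],"spin":0},{"grip":1,"slide":[0,0.001,0],"spin":0},{"grip":1,"slide":[0,0,0],"spin":0}])

```text
time_s: 8.07
ee_pos: [0.6315, -0.0183, 0.0293]
eef_rot: [-1.571, 0.0, -1.598]
force: [0.2, -0.1, -1.3]
grip_width: 0.0591
```

Request:
step_arm(plan=[{"grip":1,"slide":[0,0.0015,0],"spin":0},{"grip":1,"slide":[0,0.0015,0],"spin":0},{"grip":1,"slide":[0,0,0],"spin":0}])

```text
time_s: 8.32
ee_pos: [0.6317, -0.0183, 0.0264]
eef_rot: [-1.571, 0.0, -1.598]
force: [0.0, -0.5, -1.2]
grip_width: 0.0591
```

Request:
step_arm(plan=[{"grip":1,"slide":[0,0.0012,0],"spin":0},{"grip":1,"slide":[0,0,0],"spin":0}])

```text
time_s: 8.48
ee_pos: [0.6318, -0.0182, 0.0263]
eef_rot: [-1.57, -0.0, -1.598]
force: [-3.4, 0.6, 6.9]
grip_width: 0.0596
```

Contact at the expected height. Release (gently), lift and look.

Request:
step_arm(plan=[{"grip":-0.1,"slide":[0,0,0],"spin":0},{"grip":-0.1,"slide":[0,0,0],"spin":0},{"grip":-0.7,"slide":[0,0,0],"spin":0},{"grip":-1,"slide":[0,0,0],"spin":0},{"grip":-1,"slide":[0,-0.02,0],"spin":0},{"grip":-1,"slide":[0,-0.03,0],"spin":0},{"grip":-1,"slide":[0,-0.03,0],"spin":0},{"grip":-1,"slide":[0,-0.02,0],"spin":0},{"grip":-1,"slide":[0,0,0],"spin":0},{"grip":-1,"slide":[0,0,0],"spin":0}])

```text
time_s: 9.32
ee_pos: [0.632, -0.0183, 0.126]
eef_rot: [-1.569, -0.0, -1.598]
force: [-0.9, -0.3, -0.5]
grip_width: 0.0943
```

```bash
python3 mv.py .4567 -.1719 .12 16.4; python3 - <<'E'
from h import *
im=snap('wrist','w5.png')
E
```

```text
pos [ 0.632  -0.0183  0.126 ] [-89.9  -0.  -91.5] w 0.0943 q6 1.51
spin -107.9 rows 16 | slide after spin [-0.2115  0.006  -0.0979] rows>= 6
```

View pics/w5.png

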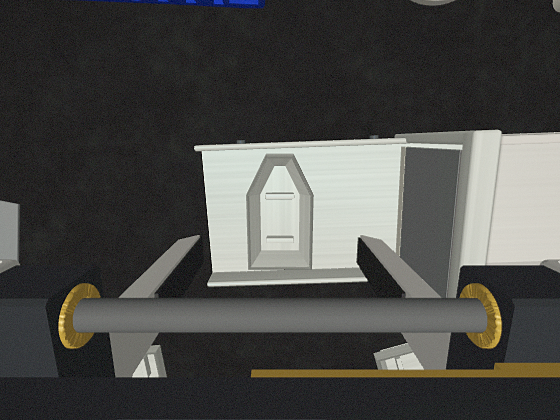

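```bash
python3 mv.py .454 .1645 .126 -91.5
```

```text
pos [ 0.6314 -0.0183  0.1246] [-90.    0.  -91.6] w 0.0939 q6 1.51
spin -0.1 rows 1 | slide after spin [-0.1781 -0.0014 -0.1821] rows>= 7
```

Request:
step_arm(plan=[{"grip":-1,"slide":[-0.0254,0,-0.026],"spin":0},{"grip":-1,"slide":[-0.0254,0,-0.026],"spin":0},{"grip":-1,"slide":[-0.0254,0,-0.026],"spin":0},{"grip":-1,"slide":[-0.0254,0,-0.026],"spin":0},{"grip":-1,"slide":[-0.0254,0,-0.026],"spin":0},{"grip":-1,"slide":[-0.0254,0,-0.026],"spin":0},{"grip":-1,"slide":[-0.0254,0,-0.026],"spin":0},{"grip":-1,"slide":[0,0,0],"spin":-7},{"grip":-1,"slide":[0,0,0],"spin":-7},{"grip":-1,"slide":[0,0,0],"spin":-7},{"grip":-1,"slide":[0,0,0],"spin":-7},{"grip":-1,"slide":[0,0,0],"spin":-7},{"grip":-1,"slide":[0,0,0],"spin":-7},{"grip":-1,"slide":[0,0,0],"spin":-7},{"grip":-1,"slide":[0,0,0],"spin":-7},{"grip":-1,"slide":[0,0,0],"spin":-7},{"grip":-1,"slide":[0,0,0],"spin":-7},{"grip":-1,"slide":[0,0,0],"spin":-7},{"grip":-1,"slide":[0,0,0],"spin":-7}])

```text
time_s: 10.95
ee_pos: [0.4538, 0.1642, 0.1238]
eef_rot: [-1.572, 0.002, -0.126]
force: [-1.1, 0.7, 0.7]
grip_width: 0.0939
```

Request:
step_arm(plan=[{"grip":-1,"slide":[0,0,0],"spin":-6},{"grip":-1,"slide":[0,0,0],"spin":-5},{"grip":-1,"slide":[0,0,0],"spin":0},{"grip":-1,"slide":[0,0,0],"spin":0}])

```text
time_s: 11.28
ee_pos: [0.454, 0.1642, 0.1242]
eef_rot: [-1.571, 0.002, 0.057]
force: [-0.2, -0.4, -0.6]
grip_width: 0.094
```

```bash
cat > look.py <<'E'
import sys;from h import *
c=cal('wrist');im=snap('wrist',sys.argv[1]);p=get_obs()['ee_pos']
for r in traymask('wrist',im,c=c,thr=55):
    if .003<r[4]<.009:
        q,e=polyfit(r[3])
        if np.hypot(*(q[:2]-p[:2]))<.1: print(r[1],q.round(4),np.degrees(q[2]).round(1),round(e,5))
E
python3 look.py w6.png; python3 mv.py .454 .1645 .009 3.8
```

```text
(248, 154, 64, 111) [0.4534 0.1649 1.6393] 93.9 0.00037
pos [0.4541 0.1643 0.1245] [-90.    0.1   3.3] w 0.0937 q6 0.21
spin -0.5 rows 1 | slide after spin [-1.000e-04  1.155e-01  2.000e-04] rows>= 3
```

View pics/w6.png

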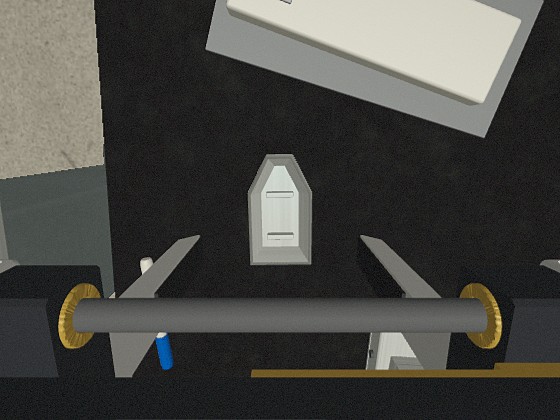

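Request:
step_arm(force=15, plan=[{"grip":-1,"slide":[-0.0006,0.022,0.0006],"spin":-0.5},{"grip":-1,"slide":[0,0.024,0],"spin":0},{"grip":-1,"slide":[0,0.024,0],"spin":0},{"grip":-1,"slide":[0,0.024,0],"spin":0},{"grip":-1,"slide":[0,0.021,0],"spin":0},{"grip":-1,"slide":[0,0,0],"spin":0},{"grip":1,"slide":[0,0,0],"spin":0},{"grip":1,"slide":[0,0,0],"spin":0},{"grip":1,"slide":[0,0,0],"spin":0},{"grip":1,"slide":[0,0,0],"spin":0},{"grip":1,"slide":[0,0,0],"spin":0},{"grip":1,"slide":[0,0,0],"spin":0}])

```text
time_s: 12.33
ee_pos: [0.4542, 0.165, 0.0109]
eef_rot: [-1.571, -0.001, 0.069]
force: [-1.3, -0.6, 4.9]
grip_width: 0.0594
```

Request:
step_arm(plan=[{"grip":1,"slide":[0,-0.02,0],"spin":0},{"grip":1,"slide":[0,-0.025,0],"spin":0},{"grip":1,"slide":[0,-0.03,0],"spin":0},{"grip":1,"slide":[0,-0.03,0],"spin":0},{"grip":1,"slide":[0,0,0],"spin":7},{"grip":1,"slide":[0,0,0],"spin":7},{"grip":1,"slide":[0,0,0],"spin":7},{"grip":1,"slide":[0,0,0],"spin":7},{"grip":1,"slide":[0,0,0],"spin":7},{"grip":1,"slide":[0,0,0],"spin":7},{"grip":1,"slide":[0,0,0],"spin":7},{"grip":1,"slide":[0,0,0],"spin":7},{"grip":1,"slide":[0,0,0],"spin":7},{"grip":1,"slide":[0,0,0],"spin":7},{"grip":1,"slide":[0,0,0],"spin":7},{"grip":1,"slide":[0,0,0],"spin":7},{"grip":1,"slide":[0,0,0],"spin":6},{"grip":1,"slide":[0,0,0],"spin":5}])

```text
time_s: 13.83
ee_pos: [0.4537, 0.1649, 0.1153]
eef_rot: [-1.571, -0.0, -1.595]
force: [-0.0, -0.7, -2.5]
grip_width: 0.0593
```

```bash
python3 mv.py .535 -.018 .115 -91.5
```

```text
pos [0.4537 0.1649 0.1153] [-90.   -0.  -91.4] w 0.0593 q6 1.87
spin 0.1 rows 1 | slide after spin [0.1807 0.0003 0.086 ] rows>= 5
```

Request:
step_arm(plan=[{"grip":1,"slide":[0.03,0,0.0143],"spin":0},{"grip":1,"slide":[0.03,0,0.0143],"spin":0},{"grip":1,"slide":[0.03,0,0.0143],"spin":0},{"grip":1,"slide":[0.03,0,0.0143],"spin":0},{"grip":1,"slide":[0.03,0,0.0143],"spin":0},{"grip":1,"slide":[0.03,0,0.0143],"spin":0},{"grip":1,"slide":[0,0,0],"spin":0},{"grip":1,"slide":[0,0,0],"spin":0}])

```text
time_s: 14.5
ee_pos: [0.5364, -0.0179, 0.115]
eef_rot: [-1.571, 0.0, -1.592]
force: [-0.3, 0.6, -0.9]
grip_width: 0.0595
```

```bash
python3 mv.py .6315 -.018 .115 -91.4;python3 - <<'E'
from h import *
im=snap('wrist','w7.png');cv2.imwrite('pics/w7a.png',cv2.resize(im[0:220,160:460],None,fx=2.6,fy=2.6,interpolation=2))
E
```

```text
pos [ 0.5364 -0.0179  0.115 ] [-90.    0.  -91.2] w 0.0595 q6 1.49
spin 0.2 rows 1 | slide after spin [-0.0022  0.      0.0951] rows>= 3
```

View pics/w7a.png

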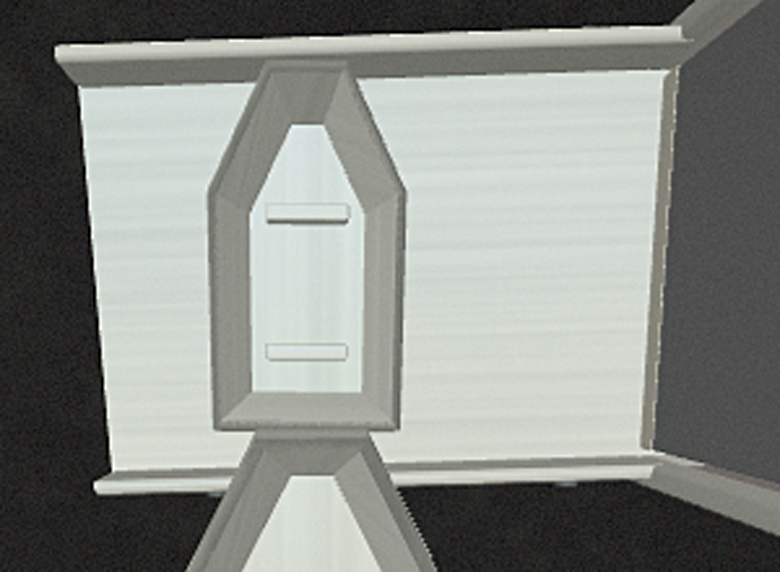

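```bash
cat > fit.py <<'E'
from h import *;from held import held
def go(pts,nose,z,dz):
    c=cal('wrist')
    p=np.array([ray('wrist',160+u/2.6,v/2.6,z,c)[:2] for u,v in pts])
    q,e=fitrim(p,[0,1,2,3,4,5]);print('stack',q.round(4),np.degrees(q[2]).round(2),round(e,4))
    print('held nose tool',held([(160+u/2.6,v/2.6) for u,v in nose],dz,c).round(4))
E
python3 - <<'E'
from fit import go
go([(399,426),(213,428),(208,190),(265,65),(345,65),(406,190)],[(257,433),(368,433)],.040,.0109)
E
```

```text
stack [ 0.6326 -0.0162 -0.0187] -1.07 0.0015
held nose tool [[-0.0121  0.051 ]
 [ 0.0108  0.051 ]]
```

Request:
step_arm(plan=[{"grip":1,"slide":[-0.0026,0,0.0166],"spin":0},{"grip":1,"slide":[0,0,0.016],"spin":0},{"grip":1,"slide":[0,0,0.016],"spin":0},{"grip":1,"slide":[0,0,0.016],"spin":0},{"grip":1,"slide":[0,0,0.016],"spin":0},{"grip":1,"slide":[0,0,0.016],"spin":0},{"grip":1,"slide":[0,0.02,0],"spin":0},{"grip":1,"slide":[0,0.02,0],"spin":0},{"grip":1,"slide":[0,0.015,0],"spin":0},{"grip":1,"slide":[0,0,0],"spin":0}])

```text
time_s: 15.38
ee_pos: [0.631, -0.0143, 0.057]
eef_rot: [-1.576, 0.0, -1.588]
force: [-0.6, 0.0, -1.4]
grip_width: 0.0593
```

Request:
step_arm(plan=[{"grip":1,"slide":[0,0.006,0],"spin":0},{"grip":1,"slide":[0,0.005,0],"spin":0},{"grip":1,"slide":[0,0.003,0],"spin":0},{"grip":1,"slide":[0,0.003,0],"spin":0},{"grip":1,"slide":[0,0.002,0],"spin":0},{"grip":1,"slide":[0,0,0],"spin":0}])

```text
time_s: 15.88
ee_pos: [0.6329, -0.0158, 0.0411]
eef_rot: [-1.571, -0.0, -1.589]
force: [-0.1, -0.0, -1.4]
grip_width: 0.0591
```

Request:
step_arm(plan=[{"grip":1,"slide":[0.001,0.001,0],"spin":0},{"grip":1,"slide":[0,0.001,0],"spin":0},{"grip":1,"slide":[0,0.001,0],"spin":0},{"grip":1,"slide":[0,0,0],"spin":0}])

```text
time_s: 16.22
ee_pos: [0.6334, -0.0173, 0.0394]
eef_rot: [-1.569, -0.001, -1.589]
force: [-3.4, -3.0, 7.9]
grip_width: 0.0592
```

Request:
step_arm(plan=[{"grip":-0.1,"slide":[0,0,0],"spin":0},{"grip":-0.1,"slide":[0,0,0],"spin":0},{"grip":-0.7,"slide":[0,0,0],"spin":0},{"grip":-1,"slide":[0,0,0],"spin":0},{"grip":-1,"slide":[0,-0.02,0],"spin":0},{"grip":-1,"slide":[0,-0.03,0],"spin":0},{"grip":-1,"slide":[0,-0.03,0],"spin":0},{"grip":-1,"slide":[0,-0.02,0],"spin":0},{"grip":-1,"slide":[0,0,0],"spin":0},{"grip":-1,"slide":[0,0,0],"spin":0}])

```text
time_s: 17.05
ee_pos: [0.6333, -0.0167, 0.139]
eef_rot: [-1.569, 0.0, -1.589]
force: [-0.2, -0.7, 0.1]
grip_width: 0.0941
```

```bash
python3 mv.py .4567 -.1719 .14 -91.4; python3 - <<'E'
from h import *
im=snap('wrist','w8.png');cv2.imwrite('pics/w8a.png',cv2.resize(im[130:330,180:420],None,fx=3,fy=3,interpolation=2))
im=snap('side','d8.png');cv2.imwrite('pics/d8a.png',cv2.resize(im[180:270,190:310],None,fx=5,fy=5,interpolation=2))
E
```

```text
pos [ 0.6333 -0.0167  0.139 ] [-89.9   0.  -91. ] w 0.0941 q6 1.5
spin 0.4 rows 1 | slide after spin [ 0.1594 -0.001  -0.1728] rows>= 6
```

View pics/w8a.png

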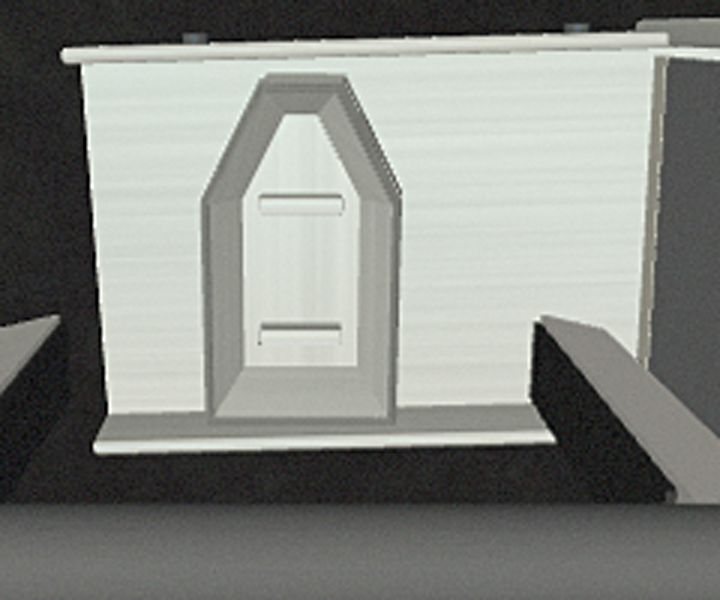

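View pics/d8a.png

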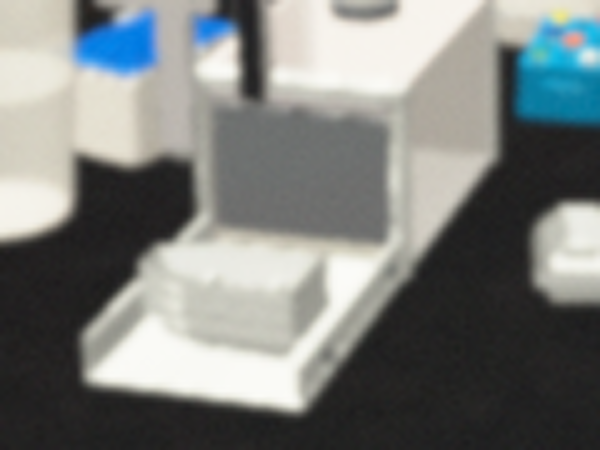

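```bash
python3 - <<'E'
from h import *
c=cal('wrist')
p=np.array([ray('wrist',180+u/3,130+v/3,.052,c)[:2] for u,v in [(396,420),(212,418),(202,203),(264,77),(346,76),(401,192)]])
print(fitrim(p,range(6)))
E
python3 mv.py .4566 -.1725 .139 -91.4
```

```text
(array([ 0.63216573, -0.0170295 , -0.01307134]), np.float64(0.0019133527568005043))
pos [ 0.6324 -0.0167  0.1369] [-90.1   0.  -91. ] w 0.094 q6 1.5
spin 0.4 rows 1 | slide after spin [ 0.1601 -0.0021 -0.172 ] rows>= 6
```

Request:
step_arm(plan=[{"grip":-1,"slide":[0,-0.006,-0.0344],"spin":0},{"grip":-1,"slide":[0,-0.006,-0.0344],"spin":0},{"grip":-1,"slide":[0,0,-0.0344],"spin":0},{"grip":-1,"slide":[0.02,0,-0.0344],"spin":0},{"grip":-1,"slide":[0.03,0,-0.0344],"spin":0},{"grip":-1,"slide":[0.037,0,0],"spin":0},{"grip":-1,"slide":[0.037,0,0],"spin":0},{"grip":-1,"slide":[0.036,0,0],"spin":0},{"grip":-1,"slide":[0,0.007,0],"spin":-7},{"grip":-1,"slide":[0,0.007,0],"spin":-7},{"grip":-1,"slide":[0,0.007,0],"spin":-7},{"grip":-1,"slide":[0,0.007,0],"spin":-7},{"grip":-1,"slide":[0,0,0],"spin":-7},{"grip":-1,"slide":[0,0,0],"spin":-7},{"grip":-1,"slide":[0,0,0],"spin":-7},{"grip":-1,"slide":[0,0,0],"spin":-7},{"grip":-1,"slide":[0,0,0],"spin":-7},{"grip":-1,"slide":[0,0,0],"spin":-7}])

```text
time_s: 18.65
ee_pos: [0.4605, -0.1708, 0.1209]
eef_rot: [-1.571, 0.002, -0.361]
force: [0.2, -0.3, -0.5]
grip_width: 0.0939
```

Request:
step_arm(plan=[{"grip":-1,"slide":[0,0,0],"spin":-7},{"grip":-1,"slide":[0,0,0],"spin":-7},{"grip":-1,"slide":[0,0,0],"spin":-7},{"grip":-1,"slide":[0,0,0],"spin":-7},{"grip":-1,"slide":[0,0,0],"spin":-7},{"grip":-1,"slide":[0,0,0],"spin":-2.4},{"grip":-1,"slide":[0,0,0],"spin":0},{"grip":-1,"slide":[0,0,0],"spin":0}])

```text
time_s: 19.32
ee_pos: [0.4607, -0.1709, 0.1214]
eef_rot: [-1.57, 0.001, 0.283]
force: [0.3, -0.1, -0.6]
grip_width: 0.0936
```

```bash
python3 look.py w9.png; python3 mv.py .4566 -.1725 .009 16.4
```

```text
(242, 155, 67, 113) [ 0.4564 -0.1726 -1.2906] -73.9 0.00041
pos [ 0.4608 -0.1709  0.1216] [-90.    0.1  16.2] w 0.0942 q6 -0.71
spin -0.2 rows 1 | slide after spin [-0.0045  0.1126 -0.0004] rows>= 3
```

View pics/w9.png

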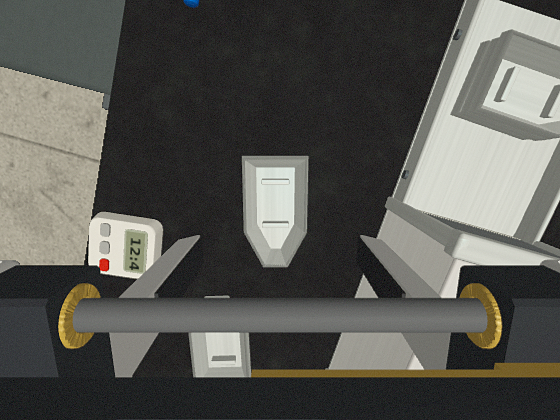

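Request:
step_arm(force=15, plan=[{"grip":-1,"slide":[-0.0047,0.022,-0.0004],"spin":0},{"grip":-1,"slide":[0,0.024,0],"spin":0},{"grip":-1,"slide":[0,0.024,0],"spin":0},{"grip":-1,"slide":[0,0.024,0],"spin":0},{"grip":-1,"slide":[0,0.018,0],"spin":0},{"grip":-1,"slide":[0,0,0],"spin":0},{"grip":1,"slide":[0,0,0],"spin":0},{"grip":1,"slide":[0,0,0],"spin":0},{"grip":1,"slide":[0,0,0],"spin":0},{"grip":1,"slide":[0,0,0],"spin":0},{"grip":1,"slide":[0,0,0],"spin":0},{"grip":1,"slide":[0,0,0],"spin":0}])

```text
time_s: 20.37
ee_pos: [0.457, -0.1729, 0.0108]
eef_rot: [-1.571, -0.001, 0.285]
force: [-0.4, 0.8, 4.9]
grip_width: 0.0594
```

Request:
step_arm(plan=[{"grip":1,"slide":[0,-0.02,0],"spin":0},{"grip":1,"slide":[0,-0.03,0],"spin":0},{"grip":1,"slide":[0,-0.03,0],"spin":0},{"grip":1,"slide":[0,-0.03,0],"spin":0},{"grip":1,"slide":[0,-0.03,0],"spin":0},{"grip":1,"slide":[0,-0.03,0],"spin":0},{"grip":1,"slide":[0,0,0],"spin":-7},{"grip":1,"slide":[0,0,0],"spin":-7},{"grip":1,"slide":[0,0,0],"spin":-7},{"grip":1,"slide":[0,0,0],"spin":-7},{"grip":1,"slide":[0,0,0],"spin":-7},{"grip":1,"slide":[0,0,0],"spin":-7},{"grip":1,"slide":[0,0,0],"spin":-7},{"grip":1,"slide":[0,0,0],"spin":-7},{"grip":1,"slide":[0,0,0],"spin":-7},{"grip":1,"slide":[0,0,0],"spin":-7},{"grip":1,"slide":[0,0,0],"spin":-2.6},{"grip":1,"slide":[0,0,0],"spin":0}])

```text
time_s: 21.87
ee_pos: [0.4565, -0.1727, 0.1803]
eef_rot: [-1.571, -0.0, 1.555]
force: [0.8, 0.2, -2.6]
grip_width: 0.0594
```

```bash
python3 mv.py .535 -.018 .13 89;python3 -c "
from h import *
snap('wrist','w10.png')"
```

```text
pos [ 0.4565 -0.1727  0.1803] [-90.   -0.   89.1] w 0.0594 q6 -1.99
spin 0.1 rows 1 | slide after spin [ 0.156   0.0503 -0.0758] rows>= 5
```

View pics/w10.png

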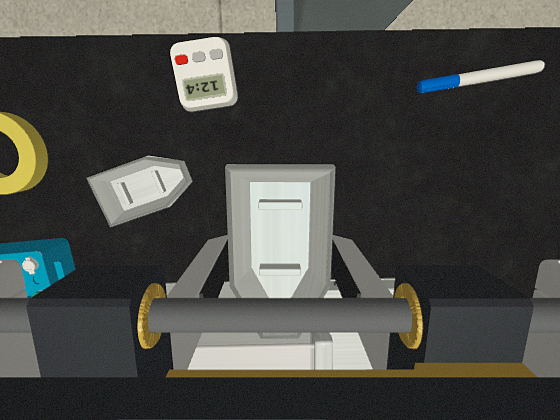

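```bash
python3 - <<'E'
from held import held
print(held([(226,165),(335.5,165)],.0108))
E
```

```text
[[-0.02779589  0.0525776 ]
 [ 0.03082447  0.05253436]]
```

```bash
python3 mv.py .6328 -.017 .1 89
```

```text
pos [ 0.4566 -0.1727  0.1803] [-90.   -0.   88.9] w 0.0594 q6 -1.99
spin -0.1 rows 1 | slide after spin [ 0.1587  0.0803 -0.1735] rows>= 6
```

Request:
step_arm(plan=[{"grip":1,"slide":[0.0317,0,0],"spin":0},{"grip":1,"slide":[0.0317,0,0],"spin":0},{"grip":1,"slide":[0.0317,0,0],"spin":0},{"grip":1,"slide":[0.0317,0,-0.0139],"spin":0},{"grip":1,"slide":[0.0319,0,-0.0266],"spin":0},{"grip":1,"slide":[0,0,-0.0266],"spin":0},{"grip":1,"slide":[0,0,-0.0266],"spin":0},{"grip":1,"slide":[0,0,-0.0266],"spin":0},{"grip":1,"slide":[0,0,-0.0266],"spin":0},{"grip":1,"slide":[0,0,-0.0266],"spin":0},{"grip":1,"slide":[0,0.0266,0],"spin":0},{"grip":1,"slide":[0,0.0267,0],"spin":0},{"grip":1,"slide":[0,0.027,0],"spin":0},{"grip":1,"slide":[0,0,0],"spin":0},{"grip":1,"slide":[0,0,0],"spin":0}])

```text
time_s: 23.17
ee_pos: [0.6326, -0.0172, 0.0995]
eef_rot: [-1.569, -0.0, 1.551]
force: [0.5, -0.2, -1.0]
grip_width: 0.0594
```

```bash
python3 mv.py .633 -.017 .065 89.0;python3 -c "
from h import *
snap('wrist','w11.png')"
```

```text
pos [ 0.6326 -0.0172  0.0995] [-89.9  -0.   88.9] w 0.0594 q6 -1.64
spin -0.1 rows 1 | slide after spin [ 0.0002  0.0345 -0.0004] rows>= 1
```

View pics/w11.png

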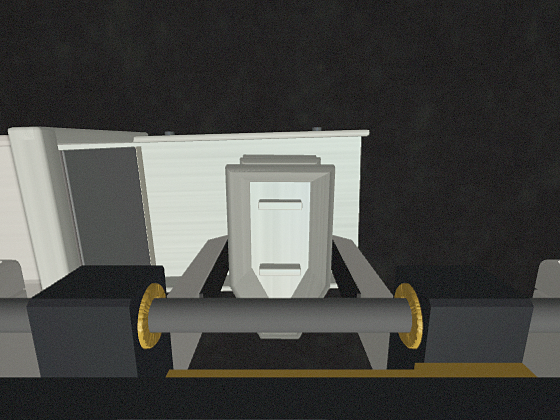

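Request:
step_arm(plan=[{"grip":1,"slide":[0,0.012,-0.0004],"spin":0},{"grip":1,"slide":[0,0.012,0],"spin":0},{"grip":1,"slide":[0,0.01,0],"spin":0},{"grip":1,"slide":[0,0.006,0],"spin":0},{"grip":1,"slide":[0,0.003,0],"spin":0},{"grip":1,"slide":[0,0.003,0],"spin":0},{"grip":1,"slide":[0,0.001,0],"spin":0},{"grip":1,"slide":[0,0.001,0],"spin":0},{"grip":1,"slide":[0,0,0],"spin":0},{"grip":1,"slide":[0,0,0],"spin":0}])

```text
time_s: 24.05
ee_pos: [0.6336, -0.0173, 0.0523]
eef_rot: [-1.571, 0.0, 1.553]
force: [-0.4, 0.3, -1.7]
grip_width: 0.0597
```

Request:
step_arm(plan=[{"grip":1,"slide":[0,0.001,0],"spin":0},{"grip":1,"slide":[0,0.001,0],"spin":0},{"grip":1,"slide":[0,0.0005,0],"spin":0},{"grip":1,"slide":[0,0,0],"spin":0}])

```text
time_s: 24.38
ee_pos: [0.6339, -0.0173, 0.0508]
eef_rot: [-1.572, 0.0, 1.553]
force: [-3.9, 0.7, 9.7]
grip_width: 0.0594
```

Request:
step_arm(plan=[{"grip":-0.1,"slide":[0,0,0],"spin":0},{"grip":-0.1,"slide":[0,0,0],"spin":0},{"grip":-0.7,"slide":[0,0,0],"spin":0},{"grip":-1,"slide":[0,0,0],"spin":0},{"grip":-1,"slide":[0,-0.02,0],"spin":0},{"grip":-1,"slide":[0,-0.03,0],"spin":0},{"grip":-1,"slide":[0,-0.03,0],"spin":0},{"grip":-1,"slide":[0,-0.03,0],"spin":0},{"grip":-1,"slide":[0,-0.03,0],"spin":0},{"grip":-1,"slide":[0,0,0],"spin":0}])

```text
time_s: 25.22
ee_pos: [0.6354, -0.0174, 0.196]
eef_rot: [-1.58, 0.001, 1.552]
force: [0.9, -0.4, 0.2]
grip_width: 0.0939
```

```bash
python3 mv.py .4402 -.3221 .18 89; python3 - <<'E'
from h import *
im=snap('wrist','w12.png');cv2.imwrite('pics/w12a.png',cv2.resize(im[130:330,180:420],None,fx=3,fy=3,interpolation=2))
E
```

```text
pos [ 0.6354 -0.0174  0.196 ] [-90.5   0.   89. ] w 0.0939 q6 -1.64
spin -0.0 rows 1 | slide after spin [-0.3081  0.016   0.1898] rows>= 9
```

View pics/w12a.png

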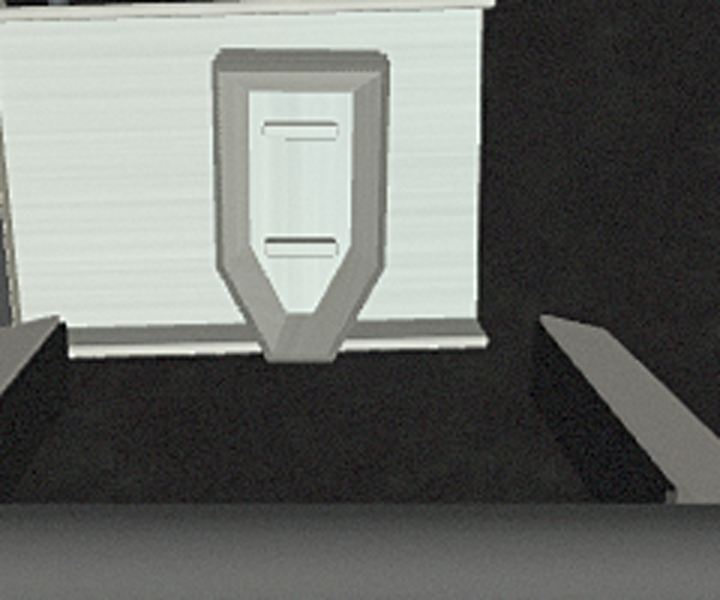

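Request:
step_arm(plan=[{"grip":-1,"slide":[0,0,0.038],"spin":0},{"grip":-1,"slide":[0,0,0.038],"spin":0},{"grip":-1,"slide":[0,0,0.038],"spin":0},{"grip":-1,"slide":[-0.02,0,0.036],"spin":0},{"grip":-1,"slide":[-0.02,0,0.036],"spin":0},{"grip":-1,"slide":[-0.0385,0.01,0],"spin":0},{"grip":-1,"slide":[-0.0385,0.01,0],"spin":0},{"grip":-1,"slide":[-0.0385,0.01,0],"spin":0},{"grip":-1,"slide":[-0.0385,0.01,0],"spin":0},{"grip":-1,"slide":[-0.0385,0.01,0],"spin":0},{"grip":-1,"slide":[-0.0385,0.01,0],"spin":0},{"grip":-1,"slide":[-0.0385,0.01,0],"spin":0},{"grip":-1,"slide":[0,0,0],"spin":7},{"grip":-1,"slide":[0,0,0],"spin":7},{"grip":-1,"slide":[0,0,0],"spin":7},{"grip":-1,"slide":[0,0,0],"spin":7},{"grip":-1,"slide":[0,0,0],"spin":7},{"grip":-1,"slide":[0,0,0],"spin":7},{"grip":-1,"slide":[0,0,0],"spin":7},{"grip":-1,"slide":[0,0,0],"spin":7}])

```text
time_s: 26.93
ee_pos: [0.4413, -0.3229, 0.1181]
eef_rot: [-1.569, 0.001, 0.569]
force: [0.8, -0.3, 0.9]
grip_width: 0.094
```

Request:
step_arm(plan=[{"grip":-1,"slide":[0,0,0],"spin":7},{"grip":-1,"slide":[0,0,0],"spin":7},{"grip":-1,"slide":[0,0,0],"spin":1.6},{"grip":-1,"slide":[0,0,0],"spin":0},{"grip":-1,"slide":[0,0,0],"spin":0}])

```text
time_s: 27.35
ee_pos: [0.4415, -0.323, 0.1185]
eef_rot: [-1.57, 0.001, 0.304]
force: [0.6, 0.1, 0.6]
grip_width: 0.0938
```

```bash
python3 look.py w13.png; python3 mv.py .4402 -.3221 .009 17.4
```

```text
(245, 154, 67, 114) [ 0.4399 -0.3229  1.8816] 107.8 0.00045
pos [ 0.4416 -0.3231  0.1187] [-89.9   0.   17.4] w 0.0942 q6 -1.0
spin 0.0 rows 1 | slide after spin [-0.001   0.1097  0.0014] rows>= 3
```

View pics/w13.png

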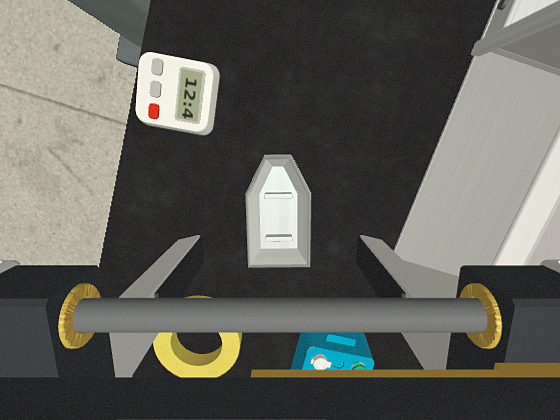

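Request:
step_arm(force=15, plan=[{"grip":-1,"slide":[-0.0016,0.022,0.0007],"spin":-0.4},{"grip":-1,"slide":[0,0.024,0],"spin":0},{"grip":-1,"slide":[0,0.024,0],"spin":0},{"grip":-1,"slide":[0,0.024,0],"spin":0},{"grip":-1,"slide":[0,0.0155,0],"spin":0},{"grip":-1,"slide":[0,0,0],"spin":0},{"grip":1,"slide":[0,0,0],"spin":0},{"grip":1,"slide":[0,0,0],"spin":0},{"grip":1,"slide":[0,0,0],"spin":0},{"grip":1,"slide":[0,0,0],"spin":0},{"grip":1,"slide":[0,0,0],"spin":0},{"grip":1,"slide":[0,0,0],"spin":0}])

```text
time_s: 28.4
ee_pos: [0.4403, -0.3233, 0.0105]
eef_rot: [-1.572, -0.001, 0.31]
force: [-1.0, 0.8, 3.7]
grip_width: 0.0594
```

Request:
step_arm(plan=[{"grip":1,"slide":[0,-0.02,0],"spin":0},{"grip":1,"slide":[0,-0.03,0],"spin":0},{"grip":1,"slide":[0,-0.03,0],"spin":0},{"grip":1,"slide":[0,-0.03,0],"spin":0},{"grip":1,"slide":[0,-0.03,0],"spin":0},{"grip":1,"slide":[0,-0.03,0],"spin":0},{"grip":1,"slide":[0,0,0],"spin":7},{"grip":1,"slide":[0,0,0],"spin":7},{"grip":1,"slide":[0,0,0],"spin":7},{"grip":1,"slide":[0,0,0],"spin":7},{"grip":1,"slide":[0,0,0],"spin":7},{"grip":1,"slide":[0,0,0],"spin":7},{"grip":1,"slide":[0,0,0],"spin":7},{"grip":1,"slide":[0,0,0],"spin":7},{"grip":1,"slide":[0,0,0],"spin":7},{"grip":1,"slide":[0,0,0],"spin":7},{"grip":1,"slide":[0,0,0],"spin":7},{"grip":1,"slide":[0,0,0],"spin":7},{"grip":1,"slide":[0,0,0],"spin":7},{"grip":1,"slide":[0,0,0],"spin":7}])

```text
time_s: 30.07
ee_pos: [0.44, -0.323, 0.1799]
eef_rot: [-1.571, 0.0, -1.407]
force: [-0.6, -0.0, -1.7]
grip_width: 0.0594
```

Request:
step_arm(plan=[{"grip":1,"slide":[0,0,0],"spin":7},{"grip":1,"slide":[0,0,0],"spin":3.8},{"grip":1,"slide":[0,0,0],"spin":0},{"grip":1,"slide":[0,0,0],"spin":0}])

```text
time_s: 30.4
ee_pos: [0.44, -0.323, 0.18]
eef_rot: [-1.571, 0.0, -1.587]
force: [0.3, -0.2, -1.8]
grip_width: 0.0599
```

```bash
python3 mv.py .6335 -.017 .18 -91;python3 -c "
from h import *
snap('wrist','w14.png')"
```

```text
pos [ 0.44  -0.323  0.18 ] [-90.    0.  -90.9] w 0.0599 q6 0.89
spin 0.1 rows 1 | slide after spin [-0.3094 -0.      0.1881] rows>= 9
```

View pics/w14.png

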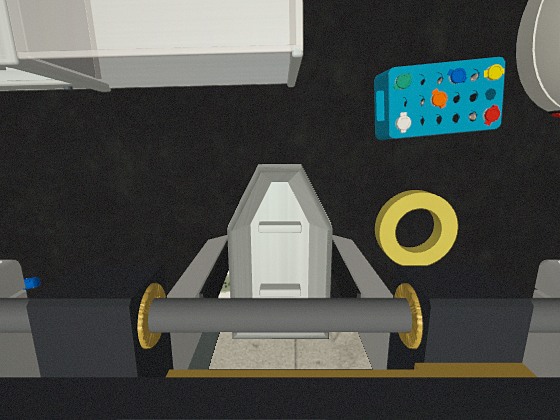

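Request:
step_arm(plan=[{"grip":1,"slide":[-0.0387,0,0],"spin":0},{"grip":1,"slide":[-0.0387,0,0],"spin":0},{"grip":1,"slide":[-0.0387,0,0],"spin":0},{"grip":1,"slide":[-0.0387,0,0],"spin":0},{"grip":1,"slide":[-0.0387,0,0],"spin":0},{"grip":1,"slide":[-0.0387,0,0],"spin":0},{"grip":1,"slide":[-0.0387,0,0],"spin":0},{"grip":1,"slide":[-0.0387,0,0],"spin":0},{"grip":1,"slide":[0,-0.005,0.027],"spin":0},{"grip":1,"slide":[0,-0.005,0.027],"spin":0},{"grip":1,"slide":[0,0,0.027],"spin":0},{"grip":1,"slide":[0,0,0.027],"spin":0},{"grip":1,"slide":[0,0,0],"spin":0},{"grip":1,"slide":[0,0,0],"spin":0}])

```text
time_s: 31.62
ee_pos: [0.554, -0.0155, 0.1892]
eef_rot: [-1.572, 0.0, -1.587]
force: [-0.2, -0.4, -1.1]
grip_width: 0.0596
```

```bash
python3 mv.py .634 -.017 .12 -91;python3 -c "
from h import *
im=snap('wrist','w15.png');cv2.imwrite('pics/w15a.png',cv2.resize(im[0:220,160:460],None,fx=2.6,fy=2.6,interpolation=2))"
```

```text
pos [ 0.554  -0.0155  0.1892] [-90.1   0.  -90.9] w 0.0596 q6 1.49
spin 0.1 rows 1 | slide after spin [0.0001 0.0692 0.08  ] rows>= 3
```

View pics/w15a.png

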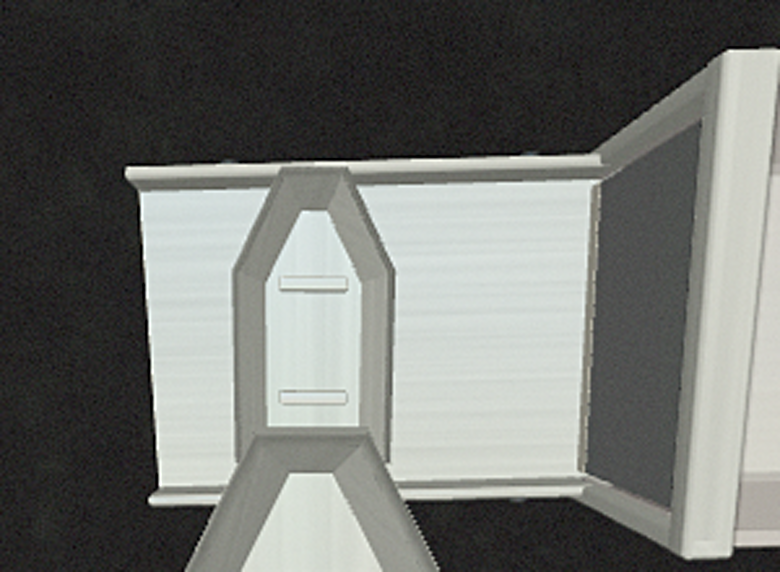

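```bash
python3 - <<'E'
from h import *
from held import held
c=cal('wrist')
p=np.array([ray('wrist',160+u/2.6,v/2.6,.064,c)[:2] for u,v in [(234,271),(280,170),(347,170),(394,271)]])
print(p.round(4),fitrim(p,[2,3,4,5]));print(held([(160+257/2.6,433/2.6),(160+368/2.6,433/2.6)],.0105,c))
E
```

```text
[[ 0.6506  0.0116]
 [ 0.684  -0.0058]
 [ 0.6836 -0.0293]
 [ 0.6496 -0.046 ]] (array([ 0.63195144, -0.01686236, -0.01522898]), np.float64(0.0012756701164068837))
[[-0.01200851  0.05102966]
 [ 0.01082251  0.05101538]]
```

Request:
step_arm(plan=[{"grip":1,"slide":[0,0,0.02],"spin":0},{"grip":1,"slide":[0,0,0.02],"spin":0},{"grip":1,"slide":[0,0,0.02],"spin":0},{"grip":1,"slide":[0,0,0.0195],"spin":0},{"grip":1,"slide":[0,0.023,0],"spin":0},{"grip":1,"slide":[0,0.023,0],"spin":0},{"grip":1,"slide":[0,0.023,0],"spin":0},{"grip":1,"slide":[0,0.02,0],"spin":0},{"grip":1,"slide":[0,0.015,0],"spin":0},{"grip":1,"slide":[0,0,0],"spin":0},{"grip":1,"slide":[0,0,0],"spin":0}])

```text
time_s: 32.58
ee_pos: [0.6327, -0.017, 0.0863]
eef_rot: [-1.572, 0.0, -1.589]
force: [0.4, -0.2, -1.7]
grip_width: 0.0592
```

```bash
python3 mv.py .634 -.017 .0625 -91
```

```text
pos [ 0.6327 -0.017   0.0863] [-90.   0. -91.] w 0.0592 q6 1.5
spin -0.0 rows 1 | slide after spin [-0.0001  0.0238  0.0013] rows>= 1
```

Request:
step_arm(plan=[{"grip":1,"slide":[0,0.008,0.0005],"spin":0},{"grip":1,"slide":[0,0.007,0],"spin":0},{"grip":1,"slide":[0,0.004,0],"spin":0},{"grip":1,"slide":[0,0.002,0],"spin":0},{"grip":1,"slide":[0,0.001,0],"spin":0},{"grip":1,"slide":[0,0.001,0],"spin":0},{"grip":1,"slide":[0,0.001,0],"spin":0},{"grip":1,"slide":[0,0,0],"spin":0}])

```text
time_s: 33.25
ee_pos: [0.634, -0.017, 0.0625]
eef_rot: [-1.57, -0.0, -1.589]
force: [-1.3, 0.1, 1.9]
grip_width: 0.0593
```

Expected bottom (0.0625) reached with contact. Release and check.

Request:
step_arm(plan=[{"grip":-0.1,"slide":[0,0,0],"spin":0},{"grip":-0.1,"slide":[0,0,0],"spin":0},{"grip":-0.7,"slide":[0,0,0],"spin":0},{"grip":-1,"slide":[0,0,0],"spin":0},{"grip":-1,"slide":[0,-0.02,0],"spin":0},{"grip":-1,"slide":[0,-0.03,0],"spin":0},{"grip":-1,"slide":[0,-0.03,0],"spin":0},{"grip":-1,"slide":[0,-0.03,0],"spin":0},{"grip":-1,"slide":[0,-0.01,0],"spin":0},{"grip":-1,"slide":[0,0,0],"spin":0}])

```text
time_s: 34.08
ee_pos: [0.6347, -0.0171, 0.1846]
eef_rot: [-1.566, -0.0, -1.589]
force: [0.2, 0.5, 0.6]
grip_width: 0.094
```

```bash
python3 - <<'E'
from h import *
im=snap('wrist','w16.png');a=cv2.resize(im[130:330,180:420],None,fx=2,fy=2,interpolation=2)
im=snap('side','d16.png');b=cv2.resize(im[180:270,190:310],(400,300),interpolation=2)
im2=snap('scene','s16.png');d=cv2.resize(im2[170:260,260:380],(400,300),interpolation=2)
o=np.zeros((600,800,3),np.uint8);o[:300,:400]=b;o[300:,:400]=d;o[:400,400:]=a[:, :400];cv2.imwrite('pics/m16.png',o)
E
```

```text
(no output)
```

View pics/m16.png

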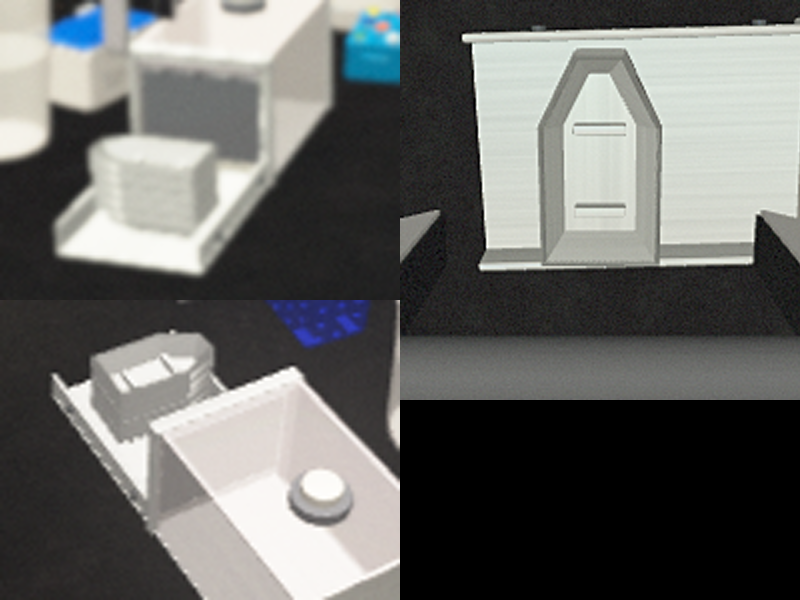

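Request:
step_arm(plan=[{"grip":-1,"slide":[-0.0267,-0.005,-0.0185],"spin":0},{"grip":-1,"slide":[-0.0267,-0.005,-0.0185],"spin":0},{"grip":-1,"slide":[-0.0267,-0.005,-0.0185],"spin":0},{"grip":-1,"slide":[-0.0267,-0.005,-0.0185],"spin":0},{"grip":-1,"slide":[-0.0267,-0.005,-0.0185],"spin":0},{"grip":-1,"slide":[-0.0267,-0.005,-0.0185],"spin":0},{"grip":-1,"slide":[-0.0267,-0.005,-0.0185],"spin":0},{"grip":-1,"slide":[-0.0267,-0.005,-0.0185],"spin":0},{"grip":-1,"slide":[-0.0267,-0.005,-0.0185],"spin":0},{"grip":-1,"slide":[-0.0267,-0.005,-0.0185],"spin":0},{"grip":-1,"slide":[0,0,0],"spin":-7},{"grip":-1,"slide":[0,0,0],"spin":-7},{"grip":-1,"slide":[0,0,0],"spin":-7},{"grip":-1,"slide":[0,0,0],"spin":-7},{"grip":-1,"slide":[0,0,0],"spin":-7},{"grip":-1,"slide":[0,0,0],"spin":-7},{"grip":-1,"slide":[0,0,0],"spin":-7},{"grip":-1,"slide":[0,0,0],"spin":-7},{"grip":-1,"slide":[0,0,0],"spin":-7}])

```text
time_s: 35.82
ee_pos: [0.4532, 0.2531, 0.2299]
eef_rot: [-1.573, 0.002, -0.484]
force: [0.5, 0.7, 0.4]
grip_width: 0.0941
```

Request:
step_arm(plan=[{"grip":-1,"slide":[0,0,0],"spin":-7},{"grip":-1,"slide":[0,0,0],"spin":-7},{"grip":-1,"slide":[0,0,0],"spin":-7},{"grip":-1,"slide":[0,0,0],"spin":-7},{"grip":-1,"slide":[0,0,0],"spin":0},{"grip":-1,"slide":[0,0,0],"spin":0}])

```text
time_s: 36.32
ee_pos: [0.4533, 0.2532, 0.2306]
eef_rot: [-1.572, 0.002, -0.005]
force: [0.6, -0.0, -0.7]
grip_width: 0.0942
```

```bash
python3 mv.py .45 .35 .2 60;python3 -c "
from h import *
im=snap('wrist','w17.png')"
```

```text
pos [0.4533 0.2532 0.2306] [-90.1   0.1  -0.3] w 0.0942 q6 0.44
spin -60.3 rows 9 | slide after spin [0.0822 0.0306 0.0513] rows>= 3
```

View pics/w17.png

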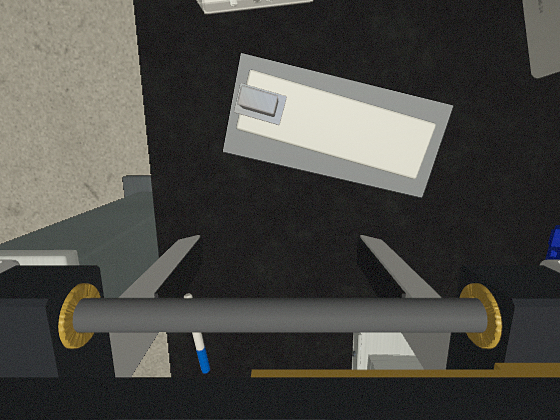

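```bash
cat > pad.py <<'E'
from h import *
def pad(n,im,zb=.023,c=None,dbg=0):
    c=c or cal(n);x=im.astype(int)
    blade=((x[...,2]-x[...,0]>8)&(x.min(2)>150)).astype(np.uint8)
    blade=cv2.morphologyEx(blade,cv2.MORPH_OPEN,np.ones((3,3)))
    k=max(cv2.findContours(blade,0,2)[0],key=cv2.contourArea)
    W=np.array([ray(n,u,v,zb,c)[:2] for u,v in cv2.convexHull(k)[:,0]])
    r=cv2.minAreaRect((W*1000).astype(np.float32));return k,r,blade
E
python3 - <<'E'
from pad import *
im=cv2.imread('pics/wrist0.png')*0+cv2.imread('pics/w17.png');c=cal('wrist')
k,r,b=pad('wrist',im,c=c);print(cv2.boundingRect(k),r)
for nm,uv,z in [('mat',[(242,54),(452,105),(421,196),(223,152)],.003),('blade',[(251,70),(436,123),(418,178),(238,130)],.023),('post',[(241,84),(278,94),(272,116),(238,106)],.068)]:
    p=np.array([ray('wrist',u,v,z,c)[:2] for u,v in uv]);m=p.mean(0)
    d=(p[1]+p[2]-p[0]-p[3])/2;print(nm,p.round(3).tolist(),m.round(4),'len',np.linalg.norm(d).round(4),'yaw',np.degrees(np.arctan2(d[1],d[0])).round(2))
print(im[120,350],im[150,435],im[100,262])
cv2.imwrite('pics/w17a.png',cv2.resize(im[40:210,210:470],None,fx=3,fy=3,interpolation=2))
E
```

```text
(237, 70, 198, 108) ((520.9677734375, 334.5793762207031), (69.02430725097656, 231.3204803466797), 74.32670593261719)
mat [[0.408, 0.42], [0.669, 0.36], [0.641, 0.244], [0.38, 0.304]] [0.5246 0.3318] len 0.2677 yaw -12.89
blade [[0.42, 0.398], [0.642, 0.337], [0.626, 0.271], [0.403, 0.33]] [0.5228 0.334 ] len 0.2301 yaw -15.12
post [[0.414, 0.375], [0.452, 0.365], [0.445, 0.343], [0.41, 0.354]] [0.4301 0.3594] len 0.0383 yaw -15.36
[209 223 225] [144 148 148] [185 182 178]
```

View pics/w17a.png

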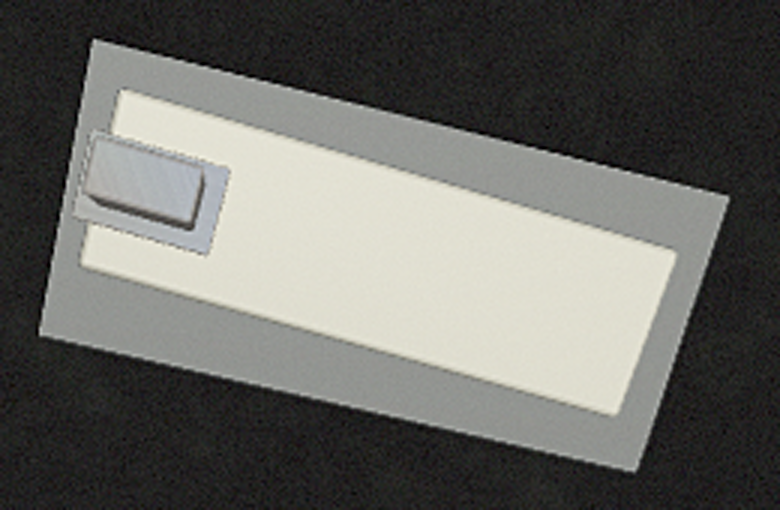

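```bash
python3 mv.py .4303 .3594 .13 74.7; python3 - <<'E'
from h import *
for u,v in [(345,125),(322,150),(350,178),(372,160),(330,170)]: print(ray('scene',u,v,.0).round(3),ray('scene',u,v,.06).round(3))
E
```

```text
pos [0.4534 0.2532 0.2308] [-90.    0.1  -0.3] w 0.094 q6 0.44
spin -75.0 rows 11 | slide after spin [0.0963 0.1008 0.0503] rows>= 4
[0.985 0.297 0.   ] [0.93  0.223 0.06 ]
[0.823 0.202 0.   ] [0.779 0.135 0.06 ]
[0.825 0.026 0.   ] [ 0.781 -0.029  0.06 ]
[0.947 0.069 0.   ] [0.894 0.011 0.06 ]
[0.789 0.093 0.   ] [0.747 0.033 0.06 ]
```

Request:
step_arm(plan=[{"grip":-1,"slide":[0,0,0],"spin":-6.82},{"grip":-1,"slide":[0,0,0],"spin":-6.82},{"grip":-1,"slide":[0,0,0],"spin":-6.82},{"grip":-1,"slide":[0,0,0],"spin":-6.82},{"grip":-1,"slide":[0,0,0],"spin":-6.82},{"grip":-1,"slide":[0,0,0],"spin":-6.82},{"grip":-1,"slide":[0,0,0],"spin":-6.82},{"grip":-1,"slide":[0,0,0],"spin":-6.82},{"grip":-1,"slide":[0,0,0],"spin":-6.82},{"grip":-1,"slide":[0,0,0],"spin":-6.82},{"grip":-1,"slide":[0,0,0],"spin":-6.82},{"grip":-1,"slide":[0.0193,0.02,0.0101],"spin":0},{"grip":-1,"slide":[0.0193,0.02,0.0101],"spin":0},{"grip":-1,"slide":[0.0193,0.02,0.0101],"spin":0},{"grip":-1,"slide":[0.0193,0.02,0.0101],"spin":0},{"grip":-1,"slide":[0.0193,0.02,0.0101],"spin":0},{"grip":-1,"slide":[0,0,0],"spin":0},{"grip":-1,"slide":[0,0,0],"spin":0}])

```text
time_s: 37.87
ee_pos: [0.4291, 0.3598, 0.1307]
eef_rot: [-1.569, 0.002, 1.307]
force: [-0.4, -0.4, -0.4]
grip_width: 0.0941
```

```bash
python3 mv.py .4303 .3594 .033 74.7; python3 - <<'E'
from h import *
snap('wrist','w18.png')
E
```

```text
pos [0.4291 0.3598 0.1307] [-89.9   0.1  74.9] w 0.0941 q6 -0.67
spin 0.2 rows 1 | slide after spin [-0.      0.0977 -0.0012] rows>= 3
```

View pics/w18.png

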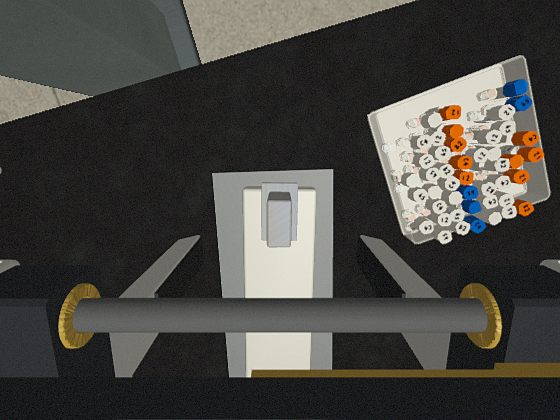

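```bash
python3 - <<'E'
from h import *
im=cv2.imread('pics/w18.png');cv2.imwrite('pics/w18a.png',cv2.resize(im[160:290,210:350],None,fx=4.5,fy=4.5,interpolation=2))
o=get_obs();p=o['ee_pos'];a=o['eef_rot'][2]
for u,v,z in [(280,196,.068),(280,247,.068),(268,221,.068),(292,221,.068),(279,187,.023)]:
    w=ray('wrist',u,v,z)[:2]-p[:2];print(w@[np.cos(a),np.sin(a)],w@[-np.sin(a),np.cos(a)])
E
```

```text
0.0011201785226950826 0.021827976870979596
0.0011046456581955452 -0.021215765818182176
-0.008664732604289783 0.0011533614039638562
0.010890313402017553 0.0011394058213931616
0.0002463858687568838 0.022190074492122847
```

View pics/w18a.png

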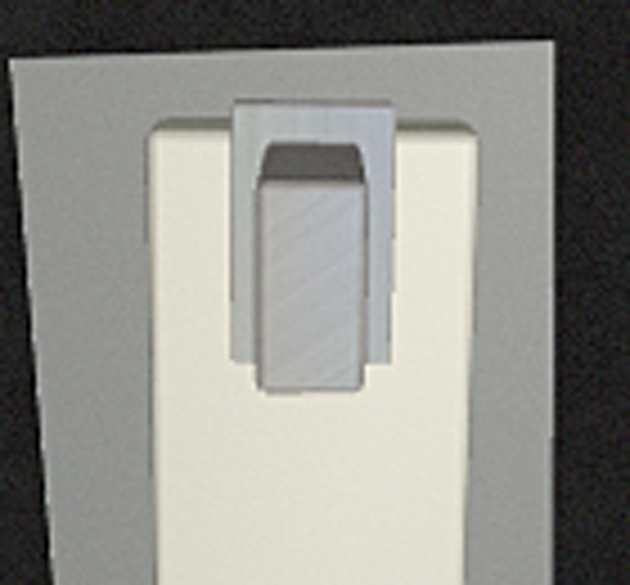

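Request:
step_arm(force=50, plan=[{"grip":-1,"slide":[0.0005,0.022,-0.0013],"spin":0.2},{"grip":-1,"slide":[0,0.024,0],"spin":0},{"grip":-1,"slide":[0,0.024,0],"spin":0},{"grip":-1,"slide":[0,0.018,0],"spin":0},{"grip":-1,"slide":[0,0.01,0],"spin":0},{"grip":-1,"slide":[0,0,0],"spin":0},{"grip":1,"slide":[0,0,0],"spin":0},{"grip":1,"slide":[0,0,0],"spin":0},{"grip":1,"slide":[0,0,0],"spin":0},{"grip":1,"slide":[0,0,0],"spin":0},{"grip":1,"slide":[0,0,0],"spin":0},{"grip":1,"slide":[0,0,0],"spin":0},{"grip":1,"slide":[0,0,0],"spin":0},{"grip":1,"slide":[0,0,0],"spin":0},{"grip":1,"slide":[0,0,0],"spin":0}])

```text
time_s: 39.17
ee_pos: [0.4313, 0.3598, 0.034]
eef_rot: [-1.571, -0.0, 1.305]
force: [0.2, -0.1, 0.1]
grip_width: 0.0371
```

Request:
step_arm(force=50, plan=[{"grip":1,"slide":[0,0,0],"spin":0},{"grip":1,"slide":[0,0,0],"spin":0},{"grip":1,"slide":[0,0,0],"spin":0},{"grip":1,"slide":[0,0,0],"spin":0},{"grip":1,"slide":[0,0,0],"spin":0}])

```text
time_s: 39.58
ee_pos: [0.4312, 0.3597, 0.0339]
eef_rot: [-1.571, 0.0, 1.305]
force: [-0.3, -1.7, 1.2]
grip_width: 0.02
```

Request:
step_arm(plan=[{"grip":1,"slide":[0,-0.008,0],"spin":0},{"grip":1,"slide":[0,-0.008,0],"spin":0},{"grip":1,"slide":[0,-0.008,0],"spin":0},{"grip":1,"slide":[0,0,0],"spin":0}])

```text
time_s: 39.92
ee_pos: [0.432, 0.3604, 0.0601]
eef_rot: [-1.573, -0.002, 1.305]
force: [0.9, -0.1, -3.4]
grip_width: 0.0197
```

```bash
python3 mv.py .5 .30 .06 74.7; python3 - <<'E'
from h import *
snap('wrist','w19.png');im=snap('side','d19.png');cv2.imwrite('pics/d19a.png',im[230:400,100:420].repeat(2,0).repeat(2,1))
E
```

```text
pos [0.432  0.3604 0.0601] [-90.1  -0.1  74.8] w 0.0197 q6 -0.67
spin 0.1 rows 1 | slide after spin [-0.0403  0.0001 -0.0815] rows>= 3
```

View pics/d19a.png

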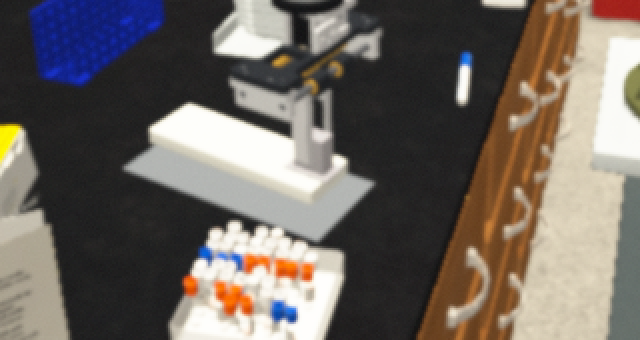

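Request:
step_arm(plan=[{"grip":1,"slide":[-0.01,0,-0.0204],"spin":0},{"grip":1,"slide":[-0.01,0,-0.0204],"spin":0},{"grip":1,"slide":[-0.01,0,-0.0204],"spin":0},{"grip":1,"slide":[-0.01,0,-0.0204],"spin":0},{"grip":1,"slide":[0,0,0],"spin":5.8},{"grip":1,"slide":[0,0,0],"spin":5.8},{"grip":1,"slide":[0,0,0],"spin":5.8},{"grip":1,"slide":[0,0,0],"spin":5.8},{"grip":1,"slide":[0,0,0],"spin":5.8},{"grip":1,"slide":[0,0,0],"spin":5.8},{"grip":1,"slide":[0,0,0],"spin":5.8},{"grip":1,"slide":[0,0,0],"spin":5.8},{"grip":1,"slide":[0,0,0],"spin":5.8},{"grip":1,"slide":[0,0,0],"spin":5.8},{"grip":1,"slide":[0,0,0],"spin":5.8},{"grip":1,"slide":[0,0,0],"spin":5.8},{"grip":1,"slide":[0,0,0],"spin":5.5}])

```text
time_s: 41.43
ee_pos: [0.4994, 0.2997, 0.0575]
eef_rot: [-1.571, 0.0, -0.011]
force: [0.2, 0.3, -2.8]
grip_width: 0.0194
```

```bash
python3 mv.py .627 .285 .038 -0.3; python3 - <<'E'
from h import *
snap('wrist','w20.png');snap('scene','s20.png')
E
```

```text
pos [0.4994 0.2997 0.0575] [-90.    0.   -0.6] w 0.0194 q6 0.49
spin -0.3 rows 1 | slide after spin [ 0.1277  0.0195 -0.014 ] rows>= 4
```

View pics/w20.png

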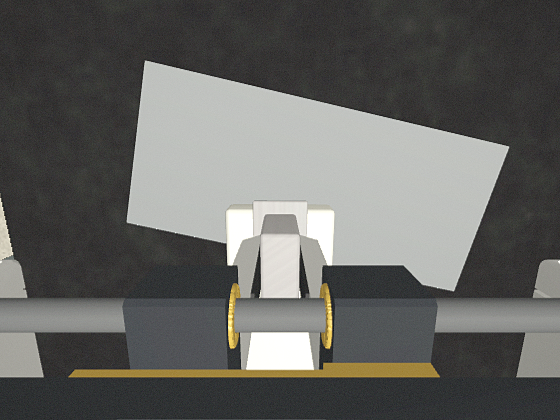

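View pics/s20.png

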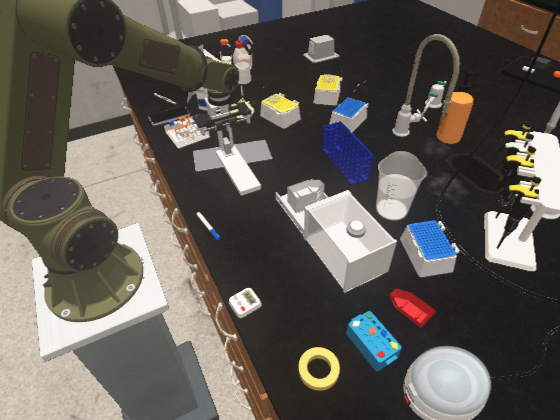

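```bash
python3 - <<'E'
from h import *
p=np.array([ray('wrist',u,v,.003)[:2] for u,v in [(146,61),(508,147),(455,291),(127,222)]]);d=(p[1]+p[2]-p[0]-p[3])/2
print(p.round(3).tolist(),p.mean(0),np.linalg.norm(d),np.degrees(np.arctan2(d[1],d[0])))
E
```

```text
[[0.407, 0.42], [0.669, 0.359], [0.644, 0.243], [0.379, 0.304]] [0.52461102 0.33139179] 0.27030542620571474 -13.079589152683512
```

Request:
step_arm(plan=[{"grip":1,"slide":[0.0213,0,0],"spin":0},{"grip":1,"slide":[0.0213,0,0],"spin":0},{"grip":1,"slide":[0.0213,0,0],"spin":0},{"grip":1,"slide":[0.0213,0,0],"spin":0},{"grip":1,"slide":[0.0213,0,0],"spin":0},{"grip":1,"slide":[0.0213,0,0],"spin":0},{"grip":1,"slide":[0,0.006,-0.006],"spin":-0.3},{"grip":1,"slide":[0,0.006,-0.006],"spin":0},{"grip":1,"slide":[0,0.006,0],"spin":0},{"grip":1,"slide":[0,0,0],"spin":0},{"grip":1,"slide":[0,0,0],"spin":0}])

```text
time_s: 42.45
ee_pos: [0.6265, 0.2871, 0.0395]
eef_rot: [-1.571, 0.001, 0.0]
force: [-0.0, 0.2, -3.4]
grip_width: 0.0198
```

```bash
python3 mv.py .627 .285 .038 -0.3; python3 - <<'E'
from h import *
a=snap('side','d21.png');b=snap('scene','s21.png')
cv2.imwrite('pics/m21.png',np.hstack([cv2.resize(a[170:340,170:330],(390,414),interpolation=2),cv2.resize(b[110:270,210:370],(410,414),interpolation=2)]))
E
```

```text
pos [0.6265 0.2871 0.0395] [-90.    0.1   0. ] w 0.0198 q6 0.38
spin 0.3 rows 1 | slide after spin [ 0.0005  0.0015 -0.0021] rows>= 1
```

View pics/m21.png

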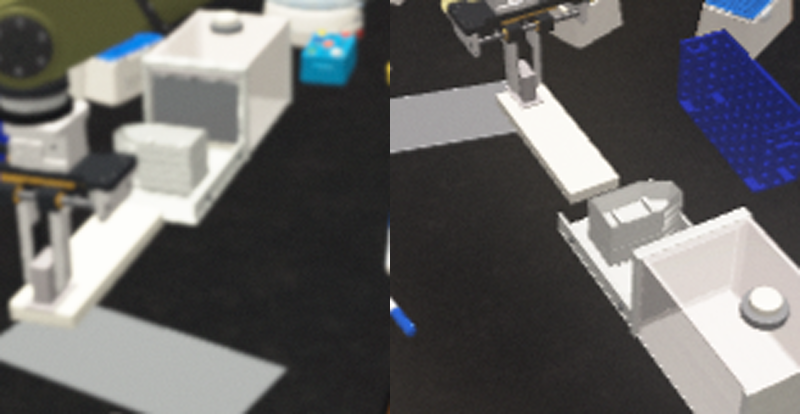

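```bash
python3 - <<'E'
from h import *
im=cv2.imread('pics/s21.png')
cv2.imwrite('pics/s21a.png',cv2.resize(im[130:230,230:350],None,fx=6,fy=6,interpolation=2))
E
```

```text
(no output)
```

View pics/s21a.png

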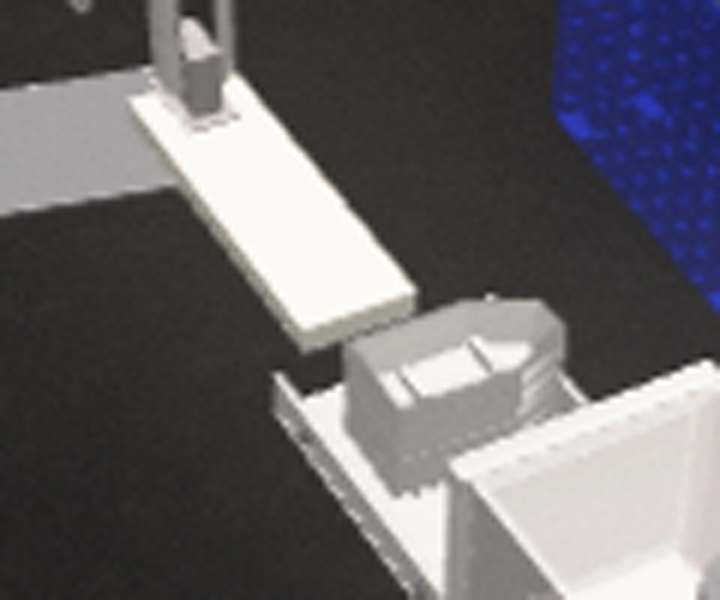

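```bash
python3 - <<'E'
from h import *
for n,u,v,z in [('frontL',302,332,.0285),('frontR',415,292,.0285),('rearL',130,100,.0285),('guideLend',277,372,.034),('hatchcornerTopL',450,465,.128),('hatchTopR',713,365,.128),('frontLbot',303,352,.0085)]:
    print(n,ray('scene',230+u/6,130+v/6,z).round(4))
E
```

```text
frontL [0.5895 0.0745 0.0285]
frontR [0.6579 0.0744 0.0285]
rearL [0.5932 0.3057 0.0285]
guideLend [0.5613 0.0475 0.034 ]
hatchcornerTopL [ 0.5585 -0.1347  0.128 ]
hatchTopR [ 0.6971 -0.1351  0.128 ]
frontLbot [0.5925 0.08   0.0085]
```

Request:
step_arm(plan=[{"grip":1,"slide":[0,0.001,-0.015],"spin":0.3},{"grip":1,"slide":[0,0.0005,-0.015],"spin":0},{"grip":1,"slide":[0,0,-0.015],"spin":0},{"grip":1,"slide":[0,0,-0.008],"spin":0},{"grip":1,"slide":[0,0,-0.004],"spin":0},{"grip":1,"slide":[0,0,-0.004],"spin":0},{"grip":1,"slide":[0,0,-0.006],"spin":0},{"grip":1,"slide":[0,0,-0.008],"spin":0},{"grip":1,"slide":[0,0,-0.008],"spin":0},{"grip":1,"slide":[0,0,-0.008],"spin":0}])

```text
time_s: 43.38
ee_pos: [0.6269, 0.1957, 0.0386]
eef_rot: [-1.57, -0.0, -0.005]
force: [0.3, 3.6, -2.7]
grip_width: 0.0195
```

```bash
python3 mv.py .627 -.036 .038 -0.3; python3 - <<'E'
from h import *
a=snap('side','d22.png');b=snap('scene','s22.png')
cv2.imwrite('pics/m22.png',np.hstack([cv2.resize(a[170:340,170:330],(390,414),interpolation=2),cv2.resize(b[130:260,240:370],(410,414),interpolation=2)]))
E
```

```text
pos [0.6269 0.1957 0.0386] [-90.   -0.   -0.3] w 0.0195 q6 0.25
spin 0.0 rows 1 | slide after spin [ 0.0014  0.0006 -0.2317] rows>= 6
```

View pics/m22.png

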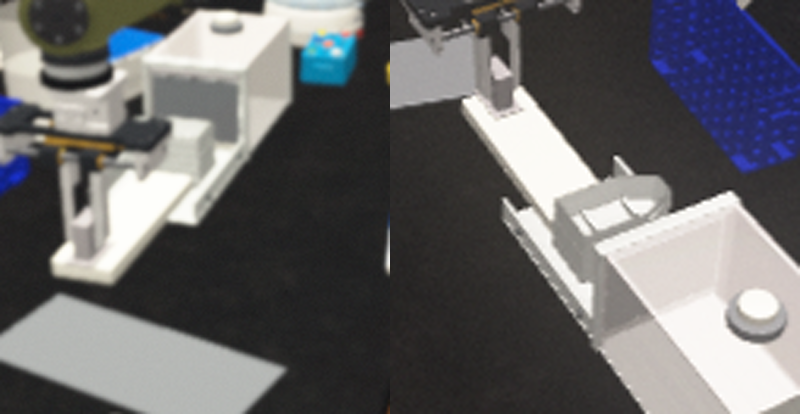

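Request:
step_arm(plan=[{"grip":1,"slide":[0,0,-0.008],"spin":0},{"grip":1,"slide":[0,0,-0.008],"spin":0},{"grip":1,"slide":[0,0,-0.008],"spin":0},{"grip":1,"slide":[0,0,-0.008],"spin":0},{"grip":1,"slide":[0,0,-0.008],"spin":0},{"grip":1,"slide":[0,0,-0.008],"spin":0},{"grip":1,"slide":[0,0,-0.008],"spin":0},{"grip":1,"slide":[0,0,-0.008],"spin":0},{"grip":1,"slide":[0,0,-0.008],"spin":0},{"grip":1,"slide":[0,0,-0.008],"spin":0},{"grip":1,"slide":[0,0,-0.008],"spin":0},{"grip":1,"slide":[0,0,-0.008],"spin":0}])

```text
time_s: 44.48
ee_pos: [0.6263, 0.0993, 0.0385]
eef_rot: [-1.571, -0.0, -0.006]
force: [1.0, 4.3, -3.3]
grip_width: 0.0198
```

```bash
python3 mv.py .627 -.036 .038 -0.3; python3 - <<'E'
from h import *
a=snap('side','d23.png');b=snap('scene','s23.png')
cv2.imwrite('pics/m23.png',np.hstack([cv2.resize(a[170:340,170:330],(390,414),interpolation=2),cv2.resize(b[150:290,270:410],(410,414),interpolation=2)]))
E
```

```text
pos [0.6263 0.0993 0.0385] [-90.   -0.   -0.3] w 0.0198 q6 0.11
spin -0.0 rows 1 | slide after spin [ 0.0014  0.0005 -0.1353] rows>= 4
```

View pics/m23.png

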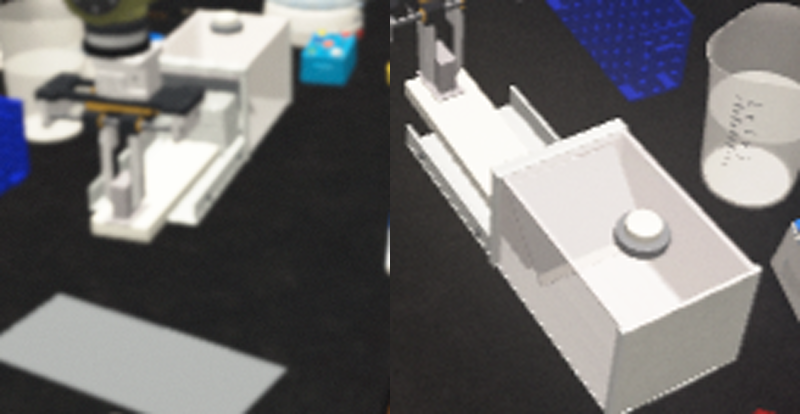

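Request:
step_arm(plan=[{"grip":1,"slide":[0.0001,0,-0.008],"spin":0},{"grip":1,"slide":[0.0001,0,-0.008],"spin":0},{"grip":1,"slide":[0.0001,0,-0.008],"spin":0},{"grip":1,"slide":[0.0001,0,-0.008],"spin":0},{"grip":1,"slide":[0.0001,0,-0.008],"spin":0},{"grip":1,"slide":[0.0001,0,-0.008],"spin":0},{"grip":1,"slide":[0.0001,0,-0.008],"spin":0},{"grip":1,"slide":[0.0001,0,-0.008],"spin":0},{"grip":1,"slide":[0.0001,0,-0.008],"spin":0},{"grip":1,"slide":[0.0001,0,-0.008],"spin":0},{"grip":1,"slide":[0.0001,0,-0.008],"spin":0},{"grip":1,"slide":[0.0001,0,-0.008],"spin":0}])

```text
time_s: 45.58
ee_pos: [0.6269, 0.0032, 0.0384]
eef_rot: [-1.571, 0.0, -0.006]
force: [0.4, 4.2, -2.9]
grip_width: 0.0194
```

```bash
python3 mv.py .627 -.036 .038 -0.3; python3 - <<'E'
from h import *
a=snap('side','d24.png');b=snap('scene','s24.png')
cv2.imwrite('pics/m24.png',np.hstack([cv2.resize(a[150:320,150:310],(390,414),interpolation=2),cv2.resize(b[170:290,300:420],(410,414),interpolation=2)]))
E
```

```text
pos [0.6269 0.0032 0.0384] [-90.    0.   -0.3] w 0.0194 q6 -0.05
spin -0.0 rows 1 | slide after spin [ 0.0003  0.0004 -0.0392] rows>= 1
```

View pics/m24.png

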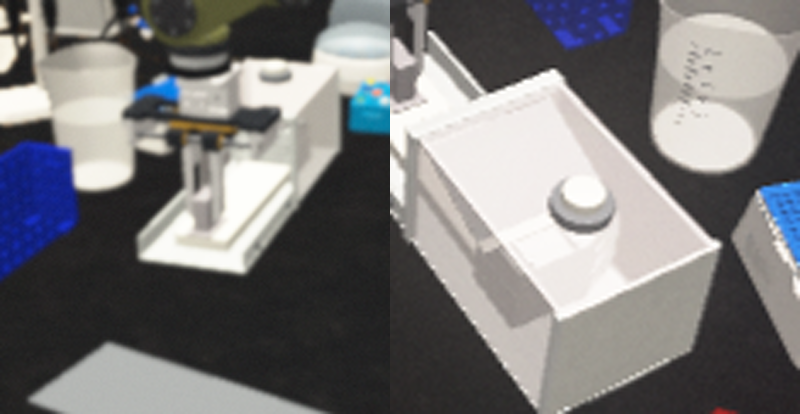

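Request:
step_arm(plan=[{"grip":1,"slide":[0,0,-0.008],"spin":0},{"grip":1,"slide":[0,0,-0.008],"spin":0},{"grip":1,"slide":[0,0,-0.008],"spin":0},{"grip":1,"slide":[0,0,-0.006],"spin":0},{"grip":1,"slide":[0,0,-0.004],"spin":0},{"grip":1,"slide":[0,0,-0.003],"spin":0},{"grip":1,"slide":[0,0,-0.002],"spin":0},{"grip":1,"slide":[0,0,0],"spin":0}])

```text
time_s: 46.35
ee_pos: [0.6266, -0.0354, 0.0383]
eef_rot: [-1.571, 0.0, -0.006]
force: [0.1, -0.4, -4.1]
grip_width: 0.0198
```

```bash
python3 mv.py .627 -.036 .038 -0.3; python3 - <<'E'
from h import *
a=snap('side','d25.png');b=snap('scene','s25.png')
cv2.imwrite('pics/m25.png',np.hstack([cv2.resize(a[150:320,150:310],(390,414),interpolation=2),cv2.resize(b[170:290,300:420],(410,414),interpolation=2)]))
E
```

```text
pos [ 0.6266 -0.0354  0.0383] [-90.    0.   -0.3] w 0.0198 q6 -0.11
spin -0.0 rows 1 | slide after spin [ 0.0004  0.0003 -0.0005] rows>= 1
```

View pics/m25.png

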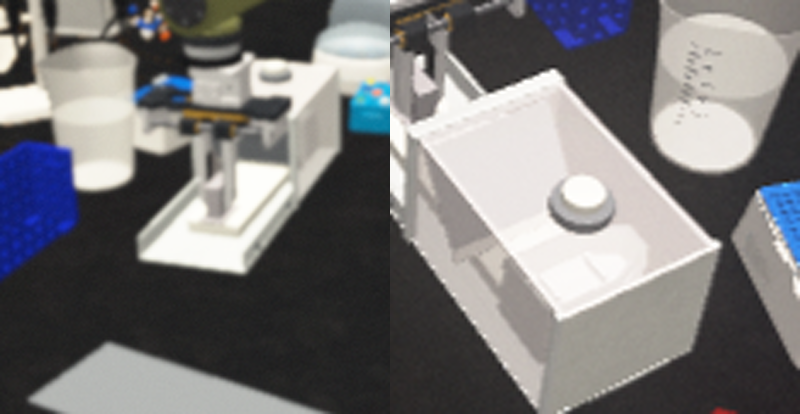

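Request:
step_arm(plan=[{"grip":1,"slide":[0,0,0.004],"spin":0},{"grip":1,"slide":[0,0,0.008],"spin":0},{"grip":1,"slide":[0,0,0.01],"spin":0},{"grip":1,"slide":[0,0,0.01],"spin":0},{"grip":1,"slide":[0,0,0.01],"spin":0},{"grip":1,"slide":[0,0,0.01],"spin":0},{"grip":1,"slide":[0,0,0.01],"spin":0},{"grip":1,"slide":[0,0,0.01],"spin":0},{"grip":1,"slide":[0,0,0.01],"spin":0},{"grip":1,"slide":[0,0,0.01],"spin":0},{"grip":1,"slide":[0,0,0.01],"spin":0},{"grip":1,"slide":[0,0,0.01],"spin":0},{"grip":1,"slide":[0,0,0.01],"spin":0},{"grip":1,"slide":[0,0,0.01],"spin":0},{"grip":1,"slide":[0,0,0.01],"spin":0},{"grip":1,"slide":[0,0,0.01],"spin":0}])

```text
time_s: 47.78
ee_pos: [0.6276, 0.118, 0.0384]
eef_rot: [-1.571, -0.0, -0.006]
force: [0.3, -0.2, -3.7]
grip_width: 0.0199
```

Request:
step_arm(plan=[{"grip":1,"slide":[0,0,0.02],"spin":0},{"grip":1,"slide":[0,0,0.02],"spin":0},{"grip":1,"slide":[0,0,0.02],"spin":0},{"grip":1,"slide":[0,0,0.02],"spin":0},{"grip":1,"slide":[0,0,0.02],"spin":0},{"grip":1,"slide":[0,0,0.02],"spin":0},{"grip":1,"slide":[0,0,0.02],"spin":0},{"grip":1,"slide":[0,0,0.01],"spin":0},{"grip":1,"slide":[0,0,0],"spin":0}])

```text
time_s: 48.53
ee_pos: [0.628, 0.2691, 0.0382]
eef_rot: [-1.571, 0.0, -0.004]
force: [0.0, -0.3, -4.0]
grip_width: 0.0194
```

```bash
python3 mv.py .5 .30 .06 -0.3; python3 - <<'E'
from h import *
a=snap('side','d26.png');b=snap('scene','s26.png')
cv2.imwrite('pics/m26.png',np.hstack([cv2.resize(a[150:320,170:330],(390,414),interpolation=2),cv2.resize(b[170:290,300:420],(410,414),interpolation=2)]))
E
```

```text
pos [0.628  0.2691 0.0382] [-90.    0.   -0.2] w 0.0194 q6 0.35
spin 0.1 rows 1 | slide after spin [-0.1281 -0.0218  0.0302] rows>= 4
```

View pics/m26.png

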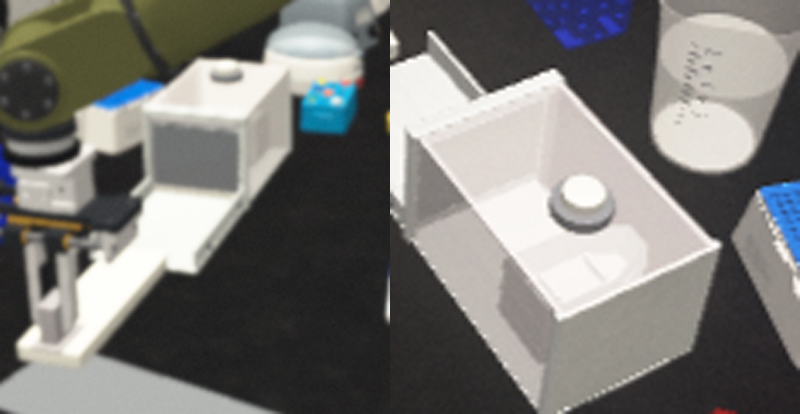

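Request:
step_arm(plan=[{"grip":1,"slide":[0,-0.005,0.008],"spin":0},{"grip":1,"slide":[0,-0.008,0.011],"spin":0},{"grip":1,"slide":[-0.02,-0.008,0.011],"spin":0},{"grip":1,"slide":[-0.0216,0,0],"spin":0},{"grip":1,"slide":[-0.0216,0,0],"spin":0},{"grip":1,"slide":[-0.0216,0,0],"spin":0},{"grip":1,"slide":[-0.0216,0,0],"spin":0},{"grip":1,"slide":[-0.0217,0,0],"spin":0},{"grip":1,"slide":[0,0,0],"spin":0}])

```text
time_s: 49.38
ee_pos: [0.4979, 0.2984, 0.0605]
eef_rot: [-1.571, 0.001, -0.005]
force: [0.3, -0.0, -3.1]
grip_width: 0.0198
```

Request:
step_arm(plan=[{"grip":1,"slide":[0,0,0],"spin":-5.9},{"grip":1,"slide":[0,0,0],"spin":-5.9},{"grip":1,"slide":[0,0,0],"spin":-5.9},{"grip":1,"slide":[0,0,0],"spin":-5.9},{"grip":1,"slide":[0,0,0],"spin":-5.9},{"grip":1,"slide":[0,0,0],"spin":-5.9},{"grip":1,"slide":[0,0,0],"spin":-5.9},{"grip":1,"slide":[0,0,0],"spin":-5.9},{"grip":1,"slide":[0,0,0],"spin":-5.9},{"grip":1,"slide":[0,0,0],"spin":-5.9},{"grip":1,"slide":[0,0,0],"spin":-5.9},{"grip":1,"slide":[0,0,0],"spin":-5.9},{"grip":1,"slide":[0,0,0],"spin":-5.9},{"grip":1,"slide":[0,0,0],"spin":0}])

```text
time_s: 50.55
ee_pos: [0.5011, 0.2981, 0.0604]
eef_rot: [-1.572, -0.001, 1.337]
force: [-0.2, 0.5, -3.0]
grip_width: 0.0195
```

```bash
python3 mv.py .434 .3528 .045 76.9
```

```text
pos [0.5011 0.2981 0.0604] [-90.1  -0.   76.6] w 0.0195 q6 -0.86
spin -0.3 rows 1 | slide after spin [0.0381 0.0154 0.0778] rows>= 3
```

Request:
step_arm(plan=[{"grip":1,"slide":[0.0095,0,0.0195],"spin":0},{"grip":1,"slide":[0.0095,0,0.0195],"spin":0},{"grip":1,"slide":[0.0095,0,0.0195],"spin":0},{"grip":1,"slide":[0.0096,0,0.0193],"spin":0},{"grip":1,"slide":[0,0.008,0],"spin":0},{"grip":1,"slide":[0,0.008,0],"spin":0},{"grip":1,"slide":[0,0.004,0],"spin":0},{"grip":1,"slide":[0,0.002,0],"spin":0},{"grip":1,"slide":[0,0,0],"spin":0},{"grip":1,"slide":[0,0,0],"spin":0}])

```text
time_s: 51.38
ee_pos: [0.4344, 0.3527, 0.0374]
eef_rot: [-1.571, 0.0, 1.332]
force: [1.0, -0.4, -3.8]
grip_width: 0.0199
```

Request:
step_arm(plan=[{"grip":1,"slide":[0,0.001,0],"spin":0},{"grip":1,"slide":[0,0.001,0],"spin":0},{"grip":1,"slide":[0,0.001,0],"spin":0},{"grip":1,"slide":[0,0,0],"spin":0}])

```text
time_s: 51.72
ee_pos: [0.434, 0.3531, 0.0344]
eef_rot: [-1.571, -0.0, 1.333]
force: [-0.6, -1.1, -2.7]
grip_width: 0.0193
```

Request:
step_arm(plan=[{"grip":1,"slide":[0,0.0008,0],"spin":0},{"grip":1,"slide":[0,0,0],"spin":0},{"grip":0.5,"slide":[0,0,0],"spin":0},{"grip":0.3,"slide":[0,0,0],"spin":0},{"grip":-0.5,"slide":[0,0,0],"spin":0},{"grip":-1,"slide":[0,0,0],"spin":0},{"grip":-1,"slide":[0,0,0],"spin":0},{"grip":-1,"slide":[0,0,0],"spin":0},{"grip":-1,"slide":[0,-0.02,0],"spin":0},{"grip":-1,"slide":[0,-0.03,0],"spin":0},{"grip":-1,"slide":[0,-0.04,0],"spin":0},{"grip":-1,"slide":[0,-0.04,0],"spin":0},{"grip":-1,"slide":[0,-0.04,0],"spin":0},{"grip":-1,"slide":[0,0,0],"spin":0}])

```text
time_s: 52.88
ee_pos: [0.4358, 0.3546, 0.2118]
eef_rot: [-1.578, -0.009, 1.333]
force: [-0.5, -0.5, 1.3]
grip_width: 0.0924
```

```bash
python3 mv.py .55 .1 .22 0; python3 - <<'E'
from h import *
a=snap('side','d27.png');b=snap('scene','s27.png')
cv2.imwrite('pics/m27.png',np.hstack([cv2.resize(a[250:380,130:330],(390,300),interpolation=2),cv2.resize(b[110:290,170:410],(410,300),interpolation=2)]))
cv2.imwrite('pics/s27b.png',cv2.resize(b[190:290,300:420],None,fx=6,fy=6,interpolation=2))
E
```

```text
pos [0.4358 0.3546 0.2118] [-90.4  -0.5  76.4] w 0.0924 q6 -0.72
spin 76.4 rows 11 | slide after spin [ 0.1142 -0.0082 -0.2546] rows>= 7
```

View pics/m27.png

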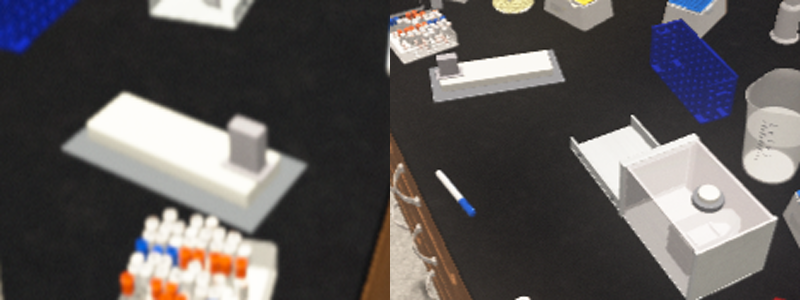

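View pics/s27b.png

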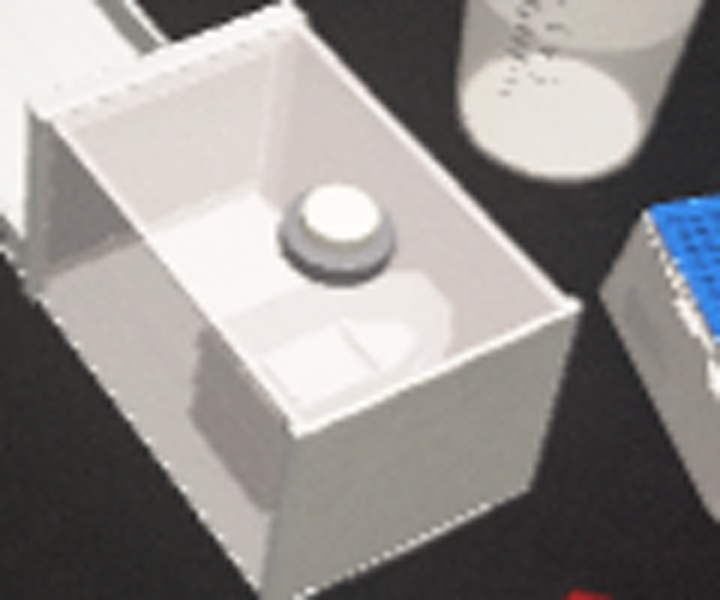

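```bash
python3 - <<'E'
from h import *
print(ray('scene',356.8,225.3,.15))
E
```

```text
[ 0.62893328 -0.26744714  0.15      ]
```

Request:
step_arm(force=20, plan=[{"grip":1,"slide":[0,-0.005,0],"spin":6.95},{"grip":1,"slide":[0,-0.005,0],"spin":6.95},{"grip":1,"slide":[0,0,0],"spin":6.95},{"grip":1,"slide":[0,0,0],"spin":6.95},{"grip":1,"slide":[0,0,0],"spin":6.95},{"grip":1,"slide":[0,0,0],"spin":6.95},{"grip":1,"slide":[0,0,0],"spin":6.95},{"grip":1,"slide":[0,0,0],"spin":6.95},{"grip":1,"slide":[0,0,0],"spin":6.95},{"grip":1,"slide":[0,0,0],"spin":6.95},{"grip":1,"slide":[0,0,0],"spin":6.95},{"grip":1,"slide":[0,0,0],"spin":0}])

```text
time_s: 53.98
ee_pos: [0.4335, 0.3528, 0.2117]
eef_rot: [-1.573, 0.002, -0.007]
force: [0.1, -1.2, -0.3]
grip_width: 0.0174
```

```bash
python3 mv.py .62 -.25 .24 0
```

```text
pos [0.4335 0.3528 0.2117] [-90.1   0.1  -0.4] w 0.0174 q6 0.63
spin -0.4 rows 1 | slide after spin [ 0.1865 -0.0283 -0.6028] rows>= 16
```

Request:
step_arm(plan=[{"grip":1,"slide":[0.0097,-0.0015,-0.034],"spin":0},{"grip":1,"slide":[0.0097,-0.0015,-0.034],"spin":0},{"grip":1,"slide":[0.0097,-0.0015,-0.034],"spin":0},{"grip":1,"slide":[0.0097,-0.0015,-0.034],"spin":0},{"grip":1,"slide":[0.0097,-0.0015,-0.034],"spin":0},{"grip":1,"slide":[0.0097,-0.0015,-0.034],"spin":0},{"grip":1,"slide":[0.0097,-0.0015,-0.034],"spin":0},{"grip":1,"slide":[0.0097,-0.0015,-0.034],"spin":0},{"grip":1,"slide":[0.0097,-0.0015,-0.034],"spin":0},{"grip":1,"slide":[0.0097,-0.0015,-0.034],"spin":0},{"grip":1,"slide":[0.0097,-0.0015,-0.034],"spin":0},{"grip":1,"slide":[0.0097,-0.0015,-0.034],"spin":0},{"grip":1,"slide":[0.0097,-0.0015,-0.034],"spin":0},{"grip":1,"slide":[0.0097,-0.0015,-0.034],"spin":0},{"grip":1,"slide":[0.0097,-0.0015,-0.034],"spin":0},{"grip":1,"slide":[0.0097,-0.0015,-0.034],"spin":0},{"grip":1,"slide":[0.0097,-0.0015,-0.034],"spin":0},{"grip":1,"slide":[0.0097,-0.0015,-0.034],"spin":0},{"grip":1,"slide":[0.0097,-0.0015,-0.034],"spin":0},{"grip":1,"slide":[0.0097,-0.0015,-0.034],"spin":0}])

```text
time_s: 55.65
ee_pos: [0.6268, -0.3288, 0.242]
eef_rot: [-1.57, 0.002, 0.003]
force: [0.5, 0.1, -0.3]
grip_width: 0.0006
```

Request:
step_arm(plan=[{"grip":1,"slide":[0,0,0],"spin":0},{"grip":1,"slide":[0,0,0],"spin":0}])

```text
time_s: 55.82
ee_pos: [0.6265, -0.3286, 0.2407]
eef_rot: [-1.569, 0.003, 0.0]
force: [-0.1, 0.5, -1.4]
grip_width: 0.0003
```

```bash
python3 mv.py .629 -.2675 .17 0; python3 -c "
from h import *
snap('wrist','w28.png')"
```

```text
pos [ 0.6265 -0.3286  0.2407] [-89.9   0.2   0. ] w 0.0003 q6 -0.54
spin 0.0 rows 1 | slide after spin [0.0025 0.0707 0.0611] rows>= 3
```

View pics/w28.png

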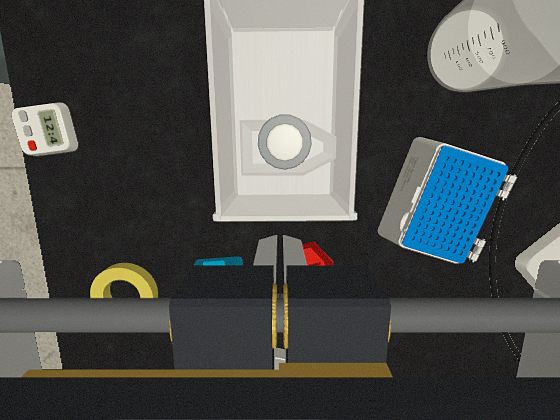

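```bash
python3 - <<'E'
from h import *
print(ray('wrist',285,142,.15))
for u,v,z in [(242,121,.076),(240,174,.076),(335,147,.076),(286,216,.128)]: print(ray('wrist',u,v,z).round(4))
E
```

```text
[ 0.63069012 -0.26301423  0.15      ]
[ 0.5856 -0.2417  0.076 ]
[ 0.5818 -0.2984  0.076 ]
[ 0.6864 -0.269   0.076 ]
[ 0.6323 -0.3337  0.128 ]
```

Request:
step_arm(plan=[{"grip":1,"slide":[0.0012,0,0.021],"spin":0},{"grip":1,"slide":[0.0012,0.01,0.021],"spin":0},{"grip":1,"slide":[0.001,0.02,0.0216],"spin":0},{"grip":1,"slide":[0,0.02,0],"spin":0},{"grip":1,"slide":[0,0.02,0],"spin":0},{"grip":1,"slide":[0,0.008,0],"spin":0},{"grip":1,"slide":[0,0,0],"spin":0},{"grip":1,"slide":[0,0,0],"spin":0}])

```text
time_s: 56.53
ee_pos: [0.6305, -0.2631, 0.1664]
eef_rot: [-1.571, -0.0, -0.0]
force: [0.4, -0.3, 0.0]
grip_width: 0.0004
```

Request:
step_arm(plan=[{"grip":1,"slide":[0,0.006,0],"spin":0},{"grip":1,"slide":[0,0.006,0],"spin":0},{"grip":1,"slide":[0,0.004,0],"spin":0},{"grip":1,"slide":[0,0.002,0],"spin":0},{"grip":1,"slide":[0,0.002,0],"spin":0},{"grip":1,"slide":[0,0,0],"spin":0}])

```text
time_s: 57.03
ee_pos: [0.6305, -0.2637, 0.1457]
eef_rot: [-1.571, -0.0, -0.001]
force: [-0.7, -0.5, 3.7]
grip_width: 0.0006
```

Request:
step_arm(plan=[{"grip":1,"slide":[0,0.001,0],"spin":0},{"grip":1,"slide":[0,0.001,0],"spin":0},{"grip":1,"slide":[0,0,0],"spin":0}])

```text
time_s: 57.28
ee_pos: [0.6305, -0.2637, 0.1443]
eef_rot: [-1.571, -0.001, -0.001]
force: [-1.6, -0.2, 5.9]
grip_width: 0.0006
```

Request:
step_arm(plan=[{"grip":1,"slide":[0,0.001,0],"spin":0},{"grip":1,"slide":[0,0.001,0],"spin":0},{"grip":1,"slide":[0,0,0],"spin":0},{"grip":1,"slide":[0,0,0],"spin":0}])

```text
time_s: 57.62
ee_pos: [0.6306, -0.2637, 0.144]
eef_rot: [-1.572, -0.002, -0.001]
force: [-7.0, 3.2, 17.5]
grip_width: 0.0005
```

Request:
step_arm(plan=[{"grip":1,"slide":[0,-0.004,0],"spin":0},{"grip":1,"slide":[0,-0.02,0],"spin":0},{"grip":1,"slide":[0,-0.03,0],"spin":0},{"grip":1,"slide":[-0.02,-0.03,0],"spin":0},{"grip":1,"slide":[-0.03,0,0.03],"spin":0},{"grip":1,"slide":[-0.03,0,0.03],"spin":0},{"grip":1,"slide":[-0.03,0,0.03],"spin":0},{"grip":1,"slide":[-0.03,0,0.03],"spin":0},{"grip":1,"slide":[0,0,0.03],"spin":0},{"grip":1,"slide":[0,0,0.03],"spin":0},{"grip":1,"slide":[0,0,0.03],"spin":0},{"grip":1,"slide":[0,0,0.03],"spin":0},{"grip":1,"slide":[0,0,0.03],"spin":0},{"grip":1,"slide":[0,0,0.03],"spin":0},{"grip":1,"slide":[0,0,0.03],"spin":0},{"grip":1,"slide":[0,0,0],"spin":0},{"grip":1,"slide":[0,0,0],"spin":0}])

```text
time_s: 59.03
ee_pos: [0.4929, 0.0655, 0.2254]
eef_rot: [-1.571, 0.0, 0.001]
force: [0.1, 0.0, -0.3]
grip_width: 0.0003
```

```bash
python3 mv.py .5 .2 .24 0; python3 - <<'E'
from h import *
from pad import pad
a=snap('side','d29.png');b=snap('scene','s29.png');c=cal('wrist');w=snap('wrist','w29.png')
cv2.imwrite('pics/m29.png',np.hstack([cv2.resize(a[170:400,130:330],(390,450),interpolation=2),cv2.resize(b[110:310,170:410],(410,450),interpolation=2)]))
try:
    k,r,_=pad('wrist',w,c=c);print(r)
    k,r,_=pad('scene',b);print(r)
except Exception as e: print(e)
E
```

```text
pos [0.4929 0.0655 0.2254] [-90.    0.    0.1] w 0.0003 q6 0.06
spin 0.1 rows 1 | slide after spin [ 0.0071 -0.0146  0.1345] rows>= 4
((262.1493835449219, 203.6582489013672), (150.1853485107422, 62.231075286865234), 89.93712615966797)
((133.51666259765625, 76.1787109375), (1175.4146728515625, 213.8115997314453), 89.18949127197266)
```

View pics/m29.png

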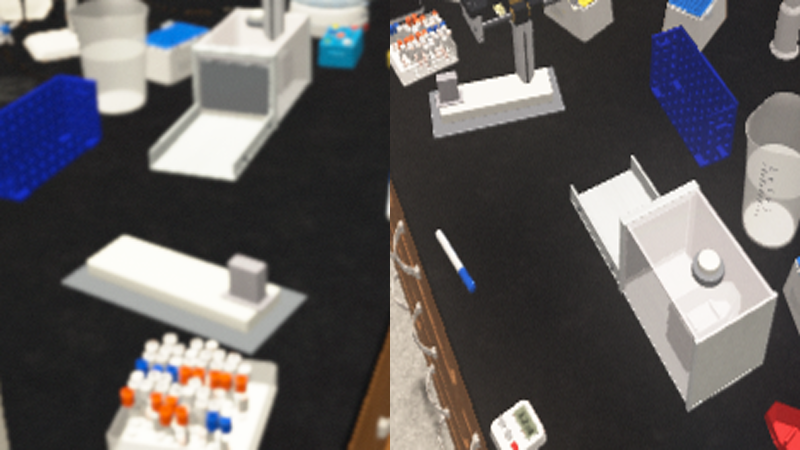

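View pics/w29.png

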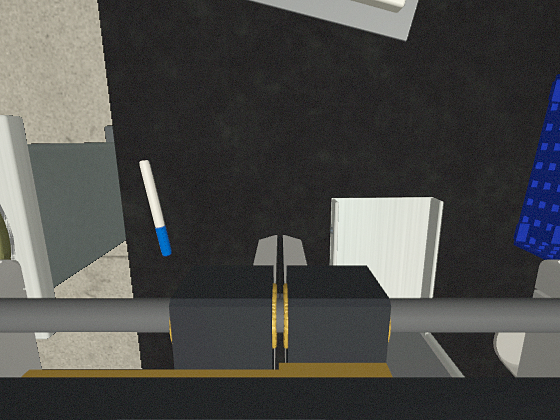

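Request:
step_arm(plan=[{"grip":1,"slide":[0,0,0.03],"spin":0},{"grip":1,"slide":[0,0,0.03],"spin":0},{"grip":1,"slide":[0,0,0.03],"spin":0},{"grip":1,"slide":[0,0,0.03],"spin":0},{"grip":1,"slide":[0,0,0.03],"spin":0},{"grip":1,"slide":[0,0,0],"spin":0},{"grip":1,"slide":[0,0,0],"spin":0}])

```text
time_s: 59.77
ee_pos: [0.4933, 0.2145, 0.2253]
eef_rot: [-1.571, 0.0, -0.001]
force: [0.1, -0.8, -0.2]
grip_width: 0.0005
```

```bash
python3 - <<'E'
from h import *
from pad import pad
c=cal('wrist');w=snap('wrist','w30.png')
k,r,_=pad('wrist',w,c=c);print(cv2.boundingRect(k),r)
E
```

```text
(204, 37, 206, 110) ((524.5728759765625, 332.2040710449219), (68.84178161621094, 230.96420288085938), 76.17866516113281)
```

View pics/w30.png

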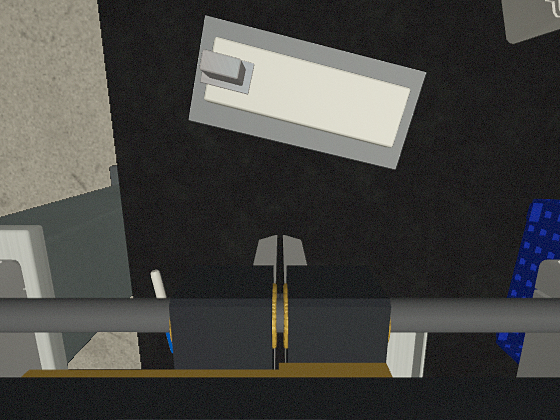

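Paddle middle (0.5246, 0.332), mat middle (0.5246, 0.3314), yaws −13.8° and −13.1°: it lies lined up on the mat. Everything checks, so I'm handing in.

```bash
python3 -c "
from h import *
hand_in()"
```

```text
the job is handed in; nothing more can be done
```

The job is done and handed in at about 60 s of the 210 s allowed; `hand_in()` gives no verdict, so what follows is from my own checks.

- **Stacking:** All four grey trays went into the base tray, nose to nose, each bottoming out at about its expected 12 mm step. The red look-alike was left alone.
- **Pushing:** I pushed the stack about 110 mm past the hinge with the paddle and drew the paddle out. The pictures then showed the flap shut and the stack still nested, with its centre about 0.13 m inside the chamber.
- **Button:** I pressed it about 6 mm, until it stopped at 17.5 N, with the flap shut.
- **Paddle:** It lies flat on its mat, its middle within about 1 mm of the mat's and its angle within about 1°. I put it back before pressing the button.
- **Bystanders:** I did not touch the timer, tape roll or microtube rack, and they looked unmoved in the pictures. I did not measure them again at the end.

No check failed. The two cameras placed the button about 5 mm apart, so I aimed between them. The flap was judged shut by eye, because I had no direct reading of its angle.

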